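# Swap the batches in the drying tray

### The arm

A 6-joint arm with a two-finger parallel gripper is mounted at the origin on a cart in front of the work surface, level with it; the furniture and walls round the work are solid. World frame = base frame: x ahead of the robot, y to its left, z up, the work surface at z = 0. Lengths are in m, angles in rad, forces in N, time in s.
With the tool pointing down it reaches from about 0.25 to 0.775 m from the base axis. Payload 4 kg.
Tool frame: the origin (TCP) lies at the centre of the arm's flange, where the gripper is bolted on; the fingertips stand ahead of it and the grasp point (between the pads) lies 180 mm ahead of it (robot.tcp_to_tips is the z of the fingertips in the tool frame, in m); z points along the fingers, y is the direction in which the jaws open and shut (so a half turn about z gives the same grasp; the last joint's range is limited). The gripper opens to 94 mm and grips with 3 to 60 N. Pads are 16 mm wide; open, the fingers measure 119 mm over their backs; the gripper's body (75 mm by 177 mm) begins 78 mm behind the grasp point.
Start: joints at [-1.249, 0.087, 1.371, -0, 1.684, -0.103], TCP at [0.227, -0.501, 0.405] pointing down, gripper open.
Joint ranges: [-3.1, 3.1], [-0.76, 2.03], [0.27, 2.55], [-1.08, 4.22], [0.17, 2.65], [-2.57, 2.57]. Speed limits (rad/s): [2.79, 2.79, 3.14, 3.14, 3.14, 3.14].

### API

Orientations are given as [roll, pitch, yaw] about the fixed x, y, z axes, in that order (R = Rz(yaw) Ry(pitch) Rx(roll)).
In Python, from bench import robot gives the robot as it stands.
- The arm moves only by the tool move_arm, never from a script. Its argument "increments" is a list that holds one entry, the list of rows, each a list of 7 numbers: the opening, from 0 (shut) to 1 (fully open), then the shift along the tool's x, y, z as a fraction of full scale, then the turn, a rotation vector about the tool's x, y, z as a fraction of full scale. In form: [[[jaw, dx, dy, dz, rx, ry, rz], ...]]. A call has 1 to 8 rows; each row is the pose to reach, as a shift and turn from the pose commanded when the call began, along the tool's axes at that moment; what a row does not reach only later rows make up. Full scale, the value 1, is 0.1 m for a shift and pi/2 rad for a turn. A row lasts 1/12 s, in which the tool goes at most 41.7 mm and 7.16 degrees, less where a joint would pass 70% of its speed; a pose out of reach is approached as far as the arm can. A call with a number of a shift or a turn outside -1 to 1 is refused whole. A call with a gripper value outside its range is refused whole. The fingers move at their own pace and stop on an object; the grip force is fixed at half the most. Time passes only in rows, so rows that repeat a pose let the fingers close. It gives the time, the measured TCP pose, the force and the opening at its end, in the units of the state.
- robot.get_obs(): the state, without advancing time (a new reading comes with each control period).
- robot.snapshot(name): name is "scene" or "top" or "wrist"; returns (picture, depth): 480x640x3 uint8, red, green, blue; 480x640 float32, m along the optical axis (not along the pixel's ray), 0 where there is no reading.
- robot.camera_params(name): a dict with "mtx" (3x3 intrinsics, pixels), "R" (3x3) and "t" (3): a world point X has camera coordinates R X + t. Camera axes: x right, y down, z forward; pixel columns grow to the right and rows downward; lengths in m; the calibration is good to about 2 mm. A picture is of the moment at which its call begins: read the wrist's pose just before it. camera_params takes no time and is no camera call; for the wrist camera it gives the pose at the moment of the call.
- robot.close_job(): hands the job in, once; it reports no verdict.
The state is a dict: "time": time; "joint_positions": joint angles; "qvel": joint speeds; "joint_torque": joint torques, N m; "tool_pos": TCP position; "ee_rot": TCP orientation; "wrist_force": force on the tool from outside, world axes, zero at the start; "wrist_torque": the same for the moment, N m; "width": finger opening in m.
Only numpy, scipy, OpenCV 4.12 (cv2) and the standard library are available. Lean on these libraries where they do the work, as an engineer would, in place of code of your own. Each camera call takes 0.05 s, during which the arm holds its last target.

### The job

Lay all the freshly painted trim samples from the bench, painted side up, across the open half of the drying tray: the first against the tray's outer end board and the rest following it with equal gaps one spacer block wide, stepping the block itself along the row as the gauge, and then set the block back down on the bench. Then draw the tray right out from under the clear dust hood, turn it end for end by its handle and slide it back in fully home, so that the fresh samples are in the row under the hood and the dry ones have come out into the open.

Things in the scene. Friction and masses are not known exactly. Their poses are not given: they have to be found in the camera images.
- hood: Dust hood fixed to the bench: plywood cheeks and back, clear roof (top at 50 mm), no floor. Origin on the bench in the middle of the space inside, z up. Clear inside: 136 wide (x -68 to 68), 112 deep (y -56 at the open mouth to 56 at the back wall), 46 high; the tray has 3 mm to spare each side. 30 mm high lead-in cheeks flare out from the mouth to y -82, x +-85.
- hood_mouth (a point): Middle of the hood's mouth, at bench level; axes as the hood's.
- tray: Loose plywood tray, 130 wide (x) x 288 long (y), about 0.6 kg; origin at the centre of its underside, z up. Floor 6 mm thick; side lips 12 mm high, 120 mm apart; end boards 52 wide, 28 high, open beside them, inner faces at y -138 (end A) and 138 (end B). At the start end B is in the hood, up to 10 mm short of the back wall, and the A half is open to load. Slides on the bench.
- tray_end_a (a point): Outer face of end board A (tray's own y -144), at the height of the tray's floor; axes as the tray's. The open half at the start.
- tray_end_b (a point): Outer face of end board B (tray's own y 144), at the height of the tray's floor; axes as the tray's.
- tray_handle (a point): Centre of the tray's wooden handle bar, 58 mm above its underside at its middle: 64 long along the tray's y, 14 wide, 16 high, on two posts; to be taken across its width from above. At the start it is just outside the hood's mouth.
- sample1: Trim offcut 56 long (x) x 22 wide (y) x 14 high, 35 g; origin at the centre of its flat underside, z up out of the painted face. 11 mm thick with a 12 mm wide bead along the top; white paint on top, bare wood 11 mm at each end. A freshly painted sample, lying on the bench at the start (two or three of the four are there). To be laid across the tray, its length along the tray's own x.
- sample2: Trim offcut 56 long (x) x 22 wide (y) x 14 high, 35 g; origin at the centre of its flat underside, z up out of the painted face. 11 mm thick with a 12 mm wide bead along the top; white paint on top, bare wood 11 mm at each end. A freshly painted sample, lying on the bench at the start (two or three of the four are there). To be laid across the tray, its length along the tray's own x.
- sample3: Trim offcut 56 long (x) x 22 wide (y) x 14 high, 35 g; origin at the centre of its flat underside, z up out of the painted face. 11 mm thick with a 12 mm wide bead along the top; white paint on top, bare wood 11 mm at each end. A freshly painted sample, lying on the bench at the start (two or three of the four are there). To be laid across the tray, its length along the tray's own x.
- sample4: Trim offcut 56 long (x) x 22 wide (y) x 14 high, 35 g; origin at the centre of its flat underside, z up out of the painted face. 11 mm thick with a 12 mm wide bead along the top; white paint on top, bare wood 11 mm at each end. A freshly painted sample, lying on the bench at the start (two or three of the four are there). To be laid across the tray, its length along the tray's own x.
- dry1: Trim offcut 56 long (x) x 22 wide (y) x 14 high, 35 g; origin at the centre of its flat underside, z up out of the painted face. 11 mm thick with a 12 mm wide bead along the top; white paint on top, bare wood 11 mm at each end. A dry sample, already lying across the half of the tray that is under the hood at the start; it stays where it is on the tray.
- dry2: Trim offcut 56 long (x) x 22 wide (y) x 14 high, 35 g; origin at the centre of its flat underside, z up out of the painted face. 11 mm thick with a 12 mm wide bead along the top; white paint on top, bare wood 11 mm at each end. A dry sample, already lying across the half of the tray that is under the hood at the start; it stays where it is on the tray.
- spacer: Spacer block of plain dark hardwood, 60 g: a foot 48 long (x) x 16 wide (y) x 15 high with an upright grip on top, 30 long (x), 12 wide (y), from 15 to 40 mm above the underside; origin at the centre of its underside, z up. The foot's 16 mm width is the gap wanted, so neighbouring samples lie 38 mm apart centre to centre. Stands upright on the bench at the start.
- pot: Bystander, to be left where it stands: closed paint sample pot, 53 across, 58 high; origin at the centre of its underside.
- sander: Bystander, to be left where it stands: sanding block 60 x 108 x 38; origin at the centre of its underside.
- jar: Bystander, to be left where it stands: white jar with a black lid, 62 across, 68 high; origin at the centre of its underside.

How it is judged:
On the way, in this order (a step that is already met when the one before it is completed fails the run):
1. the spacer block stands on the tray's floor between two samples, within 4 mm of touching both (x of spacer in the frame of tray between -0.05 and 0.05 m and y of spacer in the frame of tray between -0.14 and 0.14 m and z of spacer in the frame of tray between 0.002 and 0.012 m and angle between spacer's own z axis and vertical below 0.12 rad and ((y of sample1 in the frame of spacer between 0.015 and 0.023 m and x of sample1 in the frame of spacer between -0.03 and 0.03 m and (x of sample1 in the frame of tray between -0.05 and 0.05 m and y of sample1 in the frame of tray between -0.14 and 0.14 m and z of sample1 in the frame of tray between 0.002 and 0.012 m and angle between sample1's own z axis and vertical below 0.12 rad)) or (y of sample2 in the frame of spacer between 0.015 and 0.023 m and x of sample2 in the frame of spacer between -0.03 and 0.03 m and (x of sample2 in the frame of tray between -0.05 and 0.05 m and y of sample2 in the frame of tray between -0.14 and 0.14 m and z of sample2 in the frame of tray between 0.002 and 0.012 m and angle between sample2's own z axis and vertical below 0.12 rad)) or (y of sample3 in the frame of spacer between 0.015 and 0.023 m and x of sample3 in the frame of spacer between -0.03 and 0.03 m and (x of sample3 in the frame of tray between -0.05 and 0.05 m and y of sample3 in the frame of tray between -0.14 and 0.14 m and z of sample3 in the frame of tray between 0.002 and 0.012 m and angle between sample3's own z axis and vertical below 0.12 rad)) or (y of sample4 in the frame of spacer between 0.015 and 0.023 m and x of sample4 in the frame of spacer between -0.03 and 0.03 m and (x of sample4 in the frame of tray between -0.05 and 0.05 m and y of sample4 in the frame of tray between -0.14 and 0.14 m and z of sample4 in the frame of tray between 0.002 and 0.012 m and angle between sample4's own z axis and vertical below 0.12 rad))) and ((y of sample1 in the frame of spacer between -0.023 and -0.015 m and x of sample1 in the frame of spacer between -0.03 and 0.03 m and (x of sample1 in the frame of tray between -0.05 and 0.05 m and y of sample1 in the frame of tray between -0.14 and 0.14 m and z of sample1 in the frame of tray between 0.002 and 0.012 m and angle between sample1's own z axis and vertical below 0.12 rad)) or (y of sample2 in the frame of spacer between -0.023 and -0.015 m and x of sample2 in the frame of spacer between -0.03 and 0.03 m and (x of sample2 in the frame of tray between -0.05 and 0.05 m and y of sample2 in the frame of tray between -0.14 and 0.14 m and z of sample2 in the frame of tray between 0.002 and 0.012 m and angle between sample2's own z axis and vertical below 0.12 rad)) or (y of sample3 in the frame of spacer between -0.023 and -0.015 m and x of sample3 in the frame of spacer between -0.03 and 0.03 m and (x of sample3 in the frame of tray between -0.05 and 0.05 m and y of sample3 in the frame of tray between -0.14 and 0.14 m and z of sample3 in the frame of tray between 0.002 and 0.012 m and angle between sample3's own z axis and vertical below 0.12 rad)) or (y of sample4 in the frame of spacer between -0.023 and -0.015 m and x of sample4 in the frame of spacer between -0.03 and 0.03 m and (x of sample4 in the frame of tray between -0.05 and 0.05 m and y of sample4 in the frame of tray between -0.14 and 0.14 m and z of sample4 in the frame of tray between 0.002 and 0.012 m and angle between sample4's own z axis and vertical below 0.12 rad)))), for 0.2 s.
2. the tray is drawn right out of the hood with all the fresh samples aboard and the spacer block off it (y of each of tray_end_a, tray_end_b in the frame of hood_mouth below -0.005 m and x of sample1 in the frame of tray between -0.05 and 0.05 m and y of sample1 in the frame of tray between -0.14 and 0.14 m and z of sample1 in the frame of tray between 0.002 and 0.012 m and angle between each of sample1, sample2, sample3, sample4's own z axis and vertical below 0.12 rad and x of sample2 in the frame of tray between -0.05 and 0.05 m and y of sample2 in the frame of tray between -0.14 and 0.14 m and z of sample2 in the frame of tray between 0.002 and 0.012 m and x of sample3 in the frame of tray between -0.05 and 0.05 m and y of sample3 in the frame of tray between -0.14 and 0.14 m and z of sample3 in the frame of tray between 0.002 and 0.012 m and x of sample4 in the frame of tray between -0.05 and 0.05 m and y of sample4 in the frame of tray between -0.14 and 0.14 m and z of sample4 in the frame of tray between 0.002 and 0.012 m and (x of spacer in the frame of tray above 0.068 m or x of spacer in the frame of tray below -0.068 m or y of spacer in the frame of tray above 0.147 m or y of spacer in the frame of tray below -0.147 m)), for 0.2 s.
At the end, for the whole second after the job is handed in: Tray level in the hood, end A first, within 6 mm of the back and straight. Fresh samples flat, paint up, across its A half: first within 4 mm of the end board, gaps 16 mm +-3.5 (two pitches +-6), within 0.12 rad. Dry ones flat on the other half, spacer off the tray on the bench, all at rest (y of tray_end_a in the frame of hood above 0.05 m and x of tray_end_a in the frame of hood between -0.008 and 0.008 m and angle between the y axis of tray and the y axis of hood, either way round below 0.06 rad and angle between tray's own z axis and vertical below 0.05 rad and height (world z) of tray below 0.005 m and x of sample1 in the frame of tray between -0.05 and 0.05 m and y of sample1 in the frame of tray between -0.14 and 0.14 m and z of sample1 in the frame of tray between 0.002 and 0.012 m and angle between each of sample1, sample2, sample3, sample4, dry1, dry2's own z axis and vertical below 0.12 rad and x of sample2 in the frame of tray between -0.05 and 0.05 m and y of sample2 in the frame of tray between -0.14 and 0.14 m and z of sample2 in the frame of tray between 0.002 and 0.012 m and x of sample3 in the frame of tray between -0.05 and 0.05 m and y of sample3 in the frame of tray between -0.14 and 0.14 m and z of sample3 in the frame of tray between 0.002 and 0.012 m and x of sample4 in the frame of tray between -0.05 and 0.05 m and y of sample4 in the frame of tray between -0.14 and 0.14 m and z of sample4 in the frame of tray between 0.002 and 0.012 m and angle between the y axis of each of sample1, sample2, sample3, sample4 and the y axis of tray, either way round below 0.12 rad and (y of sample1 in the frame of tray_end_a between 0.013 and 0.021 m or y of sample2 in the frame of tray_end_a between 0.013 and 0.021 m or y of sample3 in the frame of tray_end_a between 0.013 and 0.021 m or y of sample4 in the frame of tray_end_a between 0.013 and 0.021 m) and (y of sample1 in the frame of tray_end_a between 0.048 and 0.062 m or y of sample2 in the frame of tray_end_a between 0.048 and 0.062 m or y of sample3 in the frame of tray_end_a between 0.048 and 0.062 m or y of sample4 in the frame of tray_end_a between 0.048 and 0.062 m) and (y of sample1 in the frame of sample2 between 0.0345 and 0.0415 m or y of sample1 in the frame of sample2 between -0.0415 and -0.0345 m or y of sample1 in the frame of sample2 between 0.07 and 0.082 m or y of sample1 in the frame of sample2 between -0.082 and -0.07 m) and (y of sample1 in the frame of sample3 between 0.0345 and 0.0415 m or y of sample1 in the frame of sample3 between -0.0415 and -0.0345 m or y of sample1 in the frame of sample3 between 0.07 and 0.082 m or y of sample1 in the frame of sample3 between -0.082 and -0.07 m) and (y of sample1 in the frame of sample4 between 0.0345 and 0.0415 m or y of sample1 in the frame of sample4 between -0.0415 and -0.0345 m or y of sample1 in the frame of sample4 between 0.07 and 0.082 m or y of sample1 in the frame of sample4 between -0.082 and -0.07 m) and (y of sample2 in the frame of sample3 between 0.0345 and 0.0415 m or y of sample2 in the frame of sample3 between -0.0415 and -0.0345 m or y of sample2 in the frame of sample3 between 0.07 and 0.082 m or y of sample2 in the frame of sample3 between -0.082 and -0.07 m) and (y of sample2 in the frame of sample4 between 0.0345 and 0.0415 m or y of sample2 in the frame of sample4 between -0.0415 and -0.0345 m or y of sample2 in the frame of sample4 between 0.07 and 0.082 m or y of sample2 in the frame of sample4 between -0.082 and -0.07 m) and (y of sample3 in the frame of sample4 between 0.0345 and 0.0415 m or y of sample3 in the frame of sample4 between -0.0415 and -0.0345 m or y of sample3 in the frame of sample4 between 0.07 and 0.082 m or y of sample3 in the frame of sample4 between -0.082 and -0.07 m) and x of dry1 in the frame of tray between -0.05 and 0.05 m and y of dry1 in the frame of tray between -0.14 and 0.14 m and z of dry1 in the frame of tray between 0.002 and 0.012 m and y of each of dry1, dry2 in the frame of tray above 0.03 m and x of dry2 in the frame of tray between -0.05 and 0.05 m and y of dry2 in the frame of tray between -0.14 and 0.14 m and z of dry2 in the frame of tray between 0.002 and 0.012 m and linear speed of each of sample1, sample2, sample3, sample4, tray, spacer, dry1, dry2 below 0.02 m/s and (x of spacer in the frame of tray above 0.068 m or x of spacer in the frame of tray below -0.068 m or y of spacer in the frame of tray above 0.147 m or y of spacer in the frame of tray below -0.147 m) and height (world z) of spacer below 0.03 m); the robot touches nothing.
It fails at once if a bystander is pushed more than 3 cm (distance of any of pot, sander, jar from where it was at the start of the episode above 0.03 m).
It fails at once if the tray is tipped by more than 0.25 rad (angle between tray's own z axis and vertical above 0.25 rad).
Of sample1, sample2, sample3, sample4 only 2 to 3 are there at a start; the rules pass over those that are not, and their reading is None.
At some moment in a run one of sample1, sample2, sample3, sample4, spacer may be knocked a few centimetres aside while the robot is not near it.
It also fails if it takes over 210 s, if anything falls off the work surface, if the arm or the gripper's body presses on something with over 40 N, if the wrist force passes 120 N, or if a joint passes its speed limit or range.

## Working session

There is one attempt and no reset: what is moved stays moved. The work goes in short steps, Python scripts to look and compute and a tool call to move; the robot and the scene stay as the last step left them, time stands still between calls to the robot, and variables do not carry over. Pictures are saved under pics/ and viewed, and the job is handed in when it is done.

Besides the shell and the picture viewer there is one more tool, called as name(argument=value, ...) on one line, values as JSON. move_arm: Moves the arm, as the interface text tells. Its arguments: {"type":"object","properties":{"increments":{"type":"array","items":{"type":"array","items":{"type":"array","items":{"type":"number","minimum":-1,"maximum":1}}}}},"required":["increments"]}

```bash
ls; mkdir -p pics
cat > h.py <<'E'
from bench import robot
import numpy as np, cv2
def snap(n,f):
    p,d=robot.snapshot(n); cv2.imwrite('pics/'+f+'.png',p[:,:,::-1]); np.savez('pics/'+f+'.npz',p=p,d=d,**robot.camera_params(n)); return p,d
def world(f,u,v,z=None):
    q=np.load('pics/'+f+'.npz'); K,R,t,d=q['mtx'],q['R'],q['t'],q['d']
    r=R.T@np.linalg.solve(K,[u,v,1.]); c=-R.T@t
    s=d[int(round(v)),int(round(u))] if z is None else (z-c[2])/r[2]
    return c+s*r
E
python3 - <<'E'
from h import *
print(robot.get_obs()); print(robot.tcp_to_tips)
for n in ['scene','top','wrist']:
    snap(n,n+'0'); print(n,robot.camera_params(n))
E
```

```text
pics
{'time': 0.0, 'joint_positions': array([-1.24912086e+00,  8.79508360e-02,  1.37224870e+00, -1.81633852e-05,
        1.68362996e+00, -1.03095214e-01]), 'qvel': array([ 0.00038959, -0.00057643, -0.00105667, -0.00067051, -0.00130203,
        0.0009914 ]), 'joint_torque': array([-9.61271362e-04, -3.40189397e+01, -3.02425504e+01,  7.14431307e-02,
        3.29749938e-02, -1.79626722e-04]), 'tool_pos': array([ 0.22661956, -0.50101228,  0.40350881]), 'ee_rot': array([-3.13936584e+00, -2.12241943e-04,  4.24768417e-01]), 'wrist_force': array([-0.15691103,  0.02214949,  0.14113078]), 'wrist_torque': array([-0.01697559, -0.00720067, -0.00681047]), 'width': 0.09396442219875493}
0.1992
scene {'mtx': array([[546.82131328,   0.        , 312.91520149],
       [  0.        , 546.82131328, 241.34204787],
       [  0.        ,   0.        ,   1.        ]]), 'R': array([[ 0.87625785, -0.48181938,  0.00471894],
       [-0.29143186, -0.53775906, -0.79112746],
       [ 0.38371819,  0.6918564 , -0.61163312]]), 't': array([-0.49730028,  0.26361953,  1.25009416])}
top {'mtx': array([[512.25502439,   0.        , 320.26441287],
       [  0.        , 512.25502439, 232.57248887],
       [  0.        ,   0.        ,   1.        ]]), 'R': array([[-1.37854963e-02, -9.99903272e-01, -1.84561297e-03],
       [-9.97525509e-01,  1.38799296e-02, -6.89217369e-02],
       [ 6.89406873e-02,  8.90925674e-04, -9.97620363e-01]]), 't': array([0.05806511, 0.57568472, 1.6142872 ])}
wrist {'mtx': array([[362.75324805,   0.        , 318.86139492],
       [  0.        , 362.75324805, 235.5490806 ],
       [  0.        ,   0.        ,   1.        ]]), 'R': array([[ 0.41312435, -0.91067257, -0.00193311],
       [-0.88635386, -0.40257771,  0.22870948],
       [-0.20905768, -0.09277203, -0.9734928 ]]), 't': array([-0.54857259, -0.02465886,  0.38945419])}
```

View pics/top0.png

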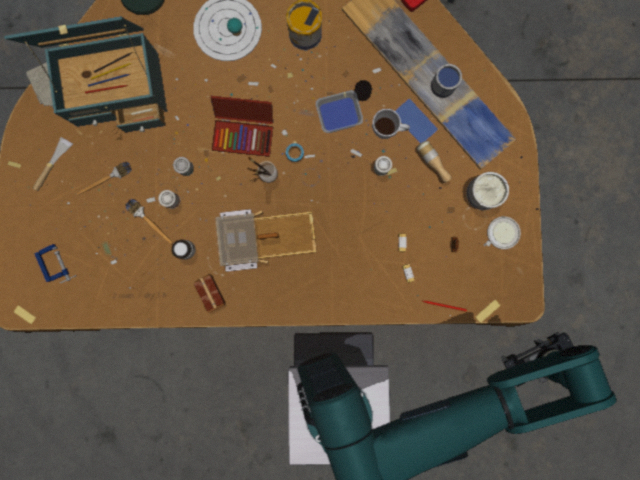

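View pics/scene0.png

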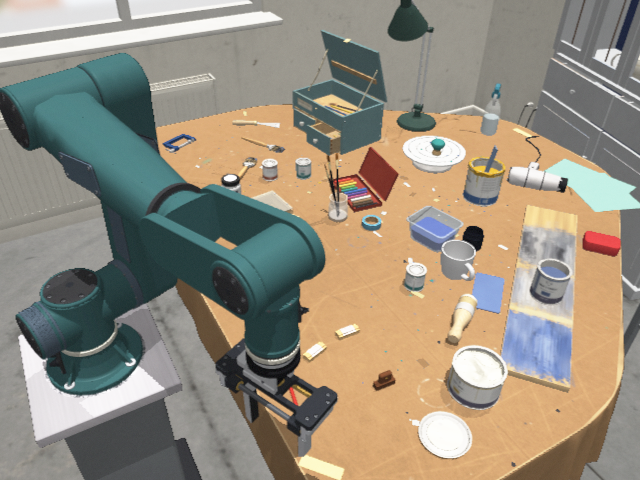

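View pics/wrist0.png

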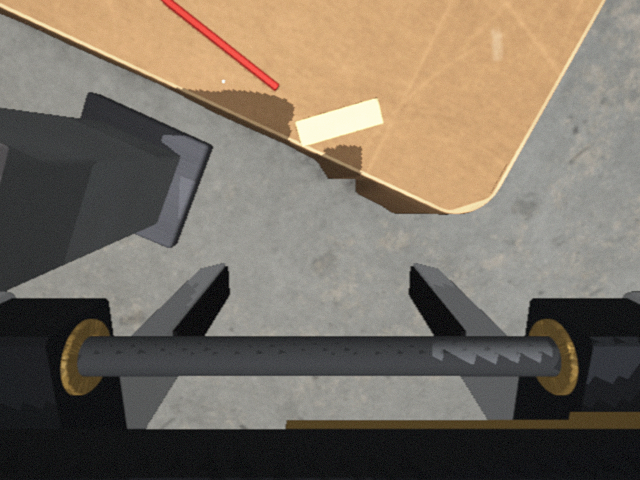

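Run:
```python
from h import *
p=cv2.imread('pics/top0.png')[195:325,190:480]
cv2.imwrite('pics/topz.png',cv2.resize(p,None,fx=2.75,fy=2.75,interpolation=cv2.INTER_CUBIC))
for n,u,v,z in [('s_a',403,242,.012),('s_b',409,272,.012),('sp',454,243,.04),('hand',268,236,.066),('trayend',315,233,.0),('hoodL',220,240,.05),('mouth',257,240,.05)]:
    print(n,world('top0',u,v,z).round(4),world('top0',u,v).round(4))
```

```text
s_a [ 0.5431 -0.2143  0.012 ] [ 0.5428 -0.2135  0.0166]
s_b [ 0.4471 -0.231   0.012 ] [ 0.4471 -0.2312  0.0106]
sp [ 0.5363 -0.37    0.04  ] [ 0.5371 -0.3743  0.0238]
hand [0.5649 0.2122 0.066 ] [0.5651 0.2126 0.0619]
trayend [0.5767 0.0671 0.    ] [ 0.577   0.0672 -0.0048]
hoodL [0.5554 0.3641 0.05  ] [0.5553 0.3637 0.0521]
mouth [0.5538 0.2483 0.05  ] [0.5565 0.2543 0.0017]
```

View pics/topz.png

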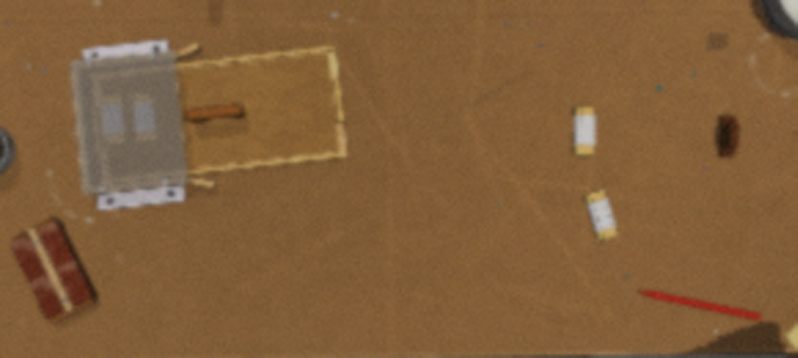

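move_arm(increments=[[[1,1,0,0,0,0,-0.6],[1,1,0,0,0,0,-0.6],[1,1,0,0,0,0,-0.6],[1,1,0,0,0,0,-0.6],[1,1,0,0,0,0,-0.6],[1,1,0,0,0,0,-0.6],[1,1,0,0,0,0,-0.6],[1,1,0,0,0,0,-0.6]]])

```text
time: 0.82
tool_pos: [0.3179, -0.4598, 0.4042]
ee_rot: [-3.141, -0.001, 1.373]
wrist_force: [-0.6, -0.6, -0.4]
width: 0.0939
```

move_arm(increments=[[[1,0.8,0.5,0,0,0,-0.13],[1,0.8,0.5,0,0,0,-0.13],[1,0.8,0.5,0,0,0,-0.13],[1,0.8,0.5,0,0,0,-0.13]]])

```text
time: 1.15
tool_pos: [0.3845, -0.3898, 0.4045]
ee_rot: [3.141, -0.001, 1.575]
wrist_force: [0.0, -0.5, -0.1]
width: 0.0937
```

move_arm(increments=[[[1,0,1,0,0,0,0],[1,0,1,0,0,0,0],[1,0,1,0,0,0,0],[1,0,1,0,0,0,0],[1,0,1,0,0,0,0]]])

```text
time: 1.57
tool_pos: [0.4827, -0.3925, 0.4036]
ee_rot: [-3.139, -0.0, 1.571]
wrist_force: [-0.9, 0.5, 0.7]
width: 0.094
```

Run:
```python
from h import *
o=robot.get_obs();print(o['time'],o['tool_pos'],o['ee_rot'],o['joint_positions'],o['wrist_force'])
snap('wrist','w1')
```

```text
1.5667 [ 0.48273744 -0.39254039  0.40363793] [-3.13923586e+00 -3.44539856e-04  1.57078412e+00] [-7.73463439e-01  2.50083946e-01  1.18579950e+00 -1.41316362e-03
  1.70763607e+00 -7.73643060e-01] [-0.93589428  0.48944942  0.71301579]
```

View pics/w1.png

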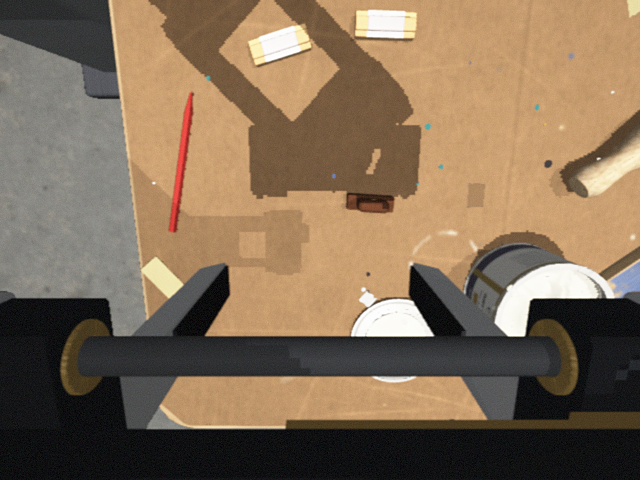

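move_arm(increments=[[[1,0.7,0.2,0,0,0,0],[1,0.7,0.2,0,0,0,0],[1,0.7,0.2,0,0,0,0],[1,0.7,0.2,0,0,0,0],[1,0.7,0.2,0,0,0,0]]])

```text
time: 2.03
tool_pos: [0.5016, -0.3224, 0.4053]
ee_rot: [3.142, 0.002, 1.57]
wrist_force: [0.2, -0.0, 0.7]
width: 0.0936
```

Run:
```python
from h import *
o=robot.get_obs();print(o['time'],o['tool_pos'],o['ee_rot'])
snap('wrist','w2')
```

```text
2.0333 [ 0.5016366  -0.32240392  0.40527913] [3.14151246e+00 1.59431712e-03 1.56986534e+00]
```

move_arm(increments=[[[1,1,0.1,0,0,0,0],[1,1,0.1,0,0,0,0],[1,1,0.1,0,0,0,0],[1,1,0.1,0,0,0,0]]])

```text
time: 2.42
tool_pos: [0.5126, -0.2198, 0.4052]
ee_rot: [3.141, -0.001, 1.574]
wrist_force: [0.0, 0.2, 0.2]
width: 0.0936
```

move_arm(increments=[[[1,1,0.1,0,0,0,0],[1,1,0.1,0,0,0,0],[1,1,0.1,0,0,0,0],[1,1,0.1,0,0,0,0]]])

```text
time: 2.75
tool_pos: [0.5228, -0.1204, 0.4049]
ee_rot: [3.141, -0.0, 1.574]
wrist_force: [-0.3, -1.9, -0.6]
width: 0.0942
```

move_arm(increments=[[[1,1,0.1,0,0,0,0],[1,1,0.1,0,0,0,0],[1,1,0.1,0,0,0,0],[1,1,0.1,0,0,0,0]]])

```text
time: 3.08
tool_pos: [0.5331, -0.021, 0.4046]
ee_rot: [3.141, 0.0, 1.573]
wrist_force: [0.0, -0.3, -0.2]
width: 0.0942
```

move_arm(increments=[[[1,0.9,0.1,0,0,0,0],[1,0.9,0.1,0,0,0,0],[1,0.9,0.1,0,0,0,0],[1,0.9,0.1,0,0,0,0],[1,0.9,0.1,0,0,0,0]]])

```text
time: 3.5
tool_pos: [0.5431, 0.0664, 0.4044]
ee_rot: [-3.141, 0.002, 1.57]
wrist_force: [0.1, 0.2, 0.2]
width: 0.094
```

Run:
```python
from h import *
o=robot.get_obs();print(o['time'],o['tool_pos'],o['ee_rot'])
snap('wrist','w3');
```

```text
3.5 [0.54312861 0.06644745 0.40441972] [-3.14133622e+00  2.07913111e-03  1.56986415e+00]
```

View pics/w2.png

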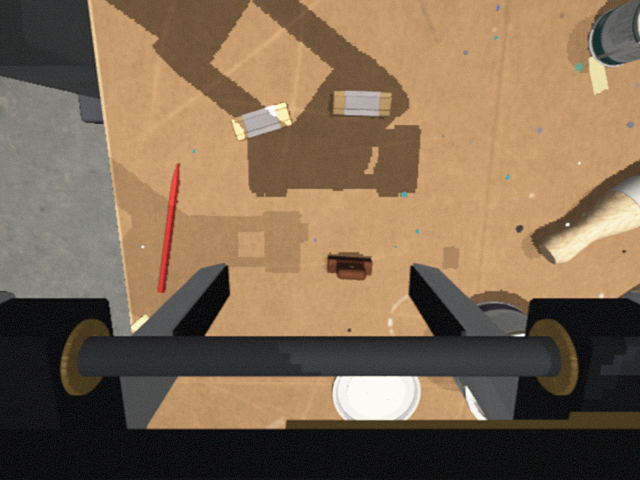

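View pics/w3.png

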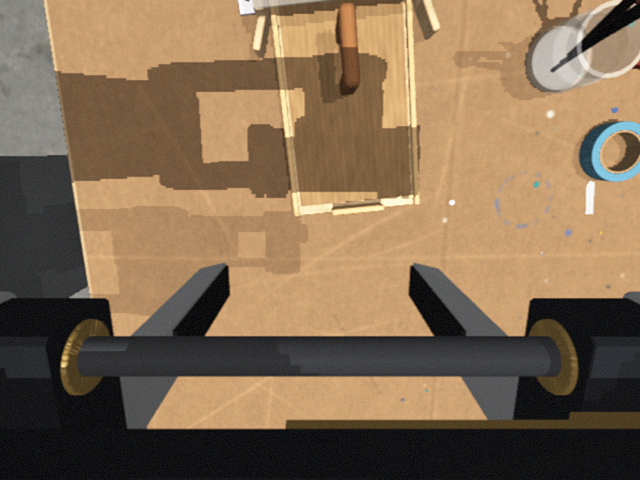

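move_arm(increments=[[[1,1,0,0,0,0,0],[1,1,0,0,0,0,0],[1,1,0,0,0,0,0],[1,1,0,0,0,0,0],[1,1,0,0,0,0,0]]])

```text
time: 3.97
tool_pos: [0.543, 0.167, 0.4045]
ee_rot: [3.142, 0.002, 1.57]
wrist_force: [0.1, -0.0, 0.7]
width: 0.0939
```

Run:
```python
from h import *
o=robot.get_obs();print(o['time'],o['tool_pos'],o['ee_rot'])
snap('wrist','w4');
```

```text
3.9667 [0.54297185 0.16703935 0.40452925] [3.14157471e+00 1.67011378e-03 1.57046587e+00]
```

View pics/w4.png

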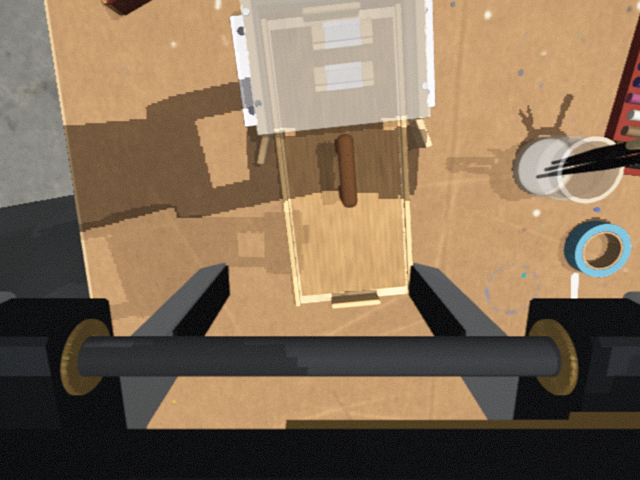

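Run:
```python
from h import *
p=cv2.imread('pics/w3.png')[0:225,240:450]; cv2.imwrite('pics/w3z.png',cv2.resize(p,None,fx=2.6,fy=2.6,interpolation=cv2.INTER_CUBIC))
p=cv2.imread('pics/w4.png')[0:310,225:455]; cv2.imwrite('pics/w4z.png',cv2.resize(p,None,fx=1.9,fy=1.9,interpolation=cv2.INTER_CUBIC))
```

```text
(no output)
```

View pics/w3z.png

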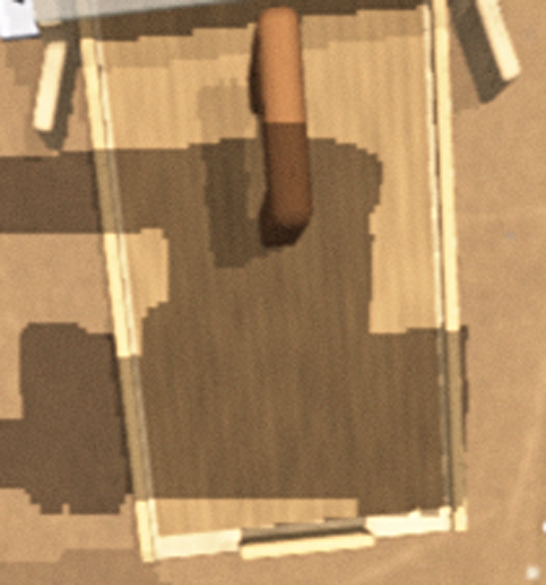

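View pics/w4z.png

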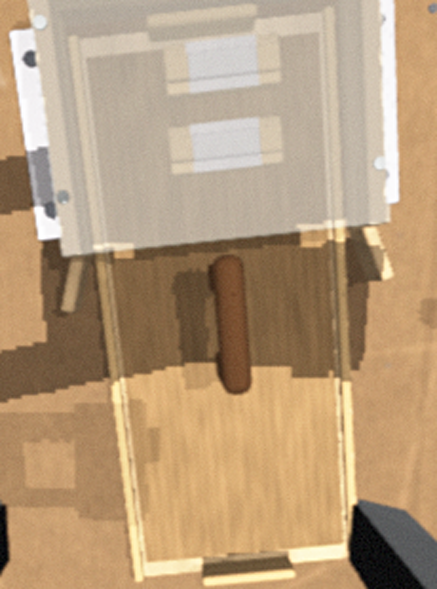

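Run:
```python
from h import *
def z(f,pts,h):
    q=np.load('pics/'+f+'.npz')['d']
    out=[]
    for u,v in pts:
        w=world(f,u,v,h); out.append(w)
        k=world(f,u,v)
        print(f,(u,v),w.round(4),'depth',k.round(4))
    return out
L=[(240+a/2.6,b/2.6) for a,b in [(143,557),(463,524),(84,42),(439,15)]]
z('w3',L,.015)
z('w3',[(240+a/2.6,b/2.6) for a,b in [(310,550),(245,556),(372,543)]],.028)
z('w3',[(240+a/2.6,b/2.6) for a,b in [(290,150),(278,20),(290,215)]],.066)
# centers
f=lambda a,b:(225+a/1.9,b/1.9)
z('w4',[f(*k) for k in [(62,255),(390,222),(33,8),(384,100)]],.05)
print('lips');z('w4',[f(*k) for k in [(141,577),(346,555),(100,245),(338,230),(74,40),(328,12)]],.015)
print('handle');z('w4',[f(*k) for k in [(228,258),(237,390),(230,320)]],.066)
print('board');z('w4',[f(*k) for k in [(205,580),(294,574)]],.028)
```

```text
w3 (295.0, 214.23076923076923) [0.5178 0.0677 0.015 ] depth [0.5177 0.0673 0.013 ]
w3 (418.0769230769231, 201.53846153846152) [0.644  0.0808 0.015 ] depth [0.6445 0.0805 0.0132]
w3 (272.3076923076923, 16.153846153846153) [0.5    0.2514 0.015 ] depth [0.4996 0.2525 0.0118]
w3 (408.8461538461538, 5.769230769230769) [0.6245 0.2598 0.015 ] depth [0.6252 0.261  0.0117]
w3 (359.2307692307692, 211.53846153846152) [0.5826 0.0726 0.028 ] depth [0.5828 0.0724 0.0265]
w3 (334.2307692307692, 213.84615384615384) [0.5578 0.0703 0.028 ] depth [0.5577 0.0705 0.029 ]
w3 (383.0769230769231, 208.84615384615384) [0.6062 0.0753 0.028 ] depth [ 6.112e-01  7.080e-02 -1.000e-04]
w3 (351.53846153846155, 57.69230769230769) [0.569  0.2048 0.066 ] depth [0.569  0.2048 0.0659]
w3 (346.9230769230769, 7.692307692307692) [0.5646 0.2409 0.066 ] depth [0.5646 0.2409 0.066 ]
w3 (351.53846153846155, 82.6923076923077) [0.5694 0.1859 0.066 ] depth [0.5695 0.1862 0.0642]
w4 (257.63157894736844, 134.21052631578948) [0.4881 0.2463 0.05  ] depth [0.4885 0.2463 0.0523]
w4 (430.2631578947369, 116.8421052631579) [0.6405 0.261  
[... 582 characters left out ...]
.015 ] depth [0.6249 0.2602 0.0126]
w4 (263.9473684210526, 21.05263157894737) [0.4922 0.3479 0.015 ] depth [0.4968 0.3372 0.0493]
w4 (397.63157894736844, 6.315789473684211) [0.6143 0.3599 0.015 ] depth [0.6074 0.3478 0.0502]
handle
w4 (345.0, 135.78947368421052) [0.5647 0.2444 0.066 ] depth [0.5648 0.2444 0.0649]
w4 (349.7368421052632, 205.26315789473685) [0.5698 0.1851 0.066 ] depth [0.5699 0.1849 0.0649]
w4 (346.0526315789474, 168.42105263157896) [0.566  0.2172 0.066 ] depth [0.5661 0.2171 0.0646]
board
w4 (332.89473684210526, 305.2631578947369) [0.5573 0.0728 0.028 ] depth [0.5574 0.0721 0.0264]
w4 (379.7368421052632, 302.10526315789474) [0.6067 0.0764 0.028 ] depth [0.6117 0.0644 0.0007]
```

Run:
```python
from h import *
p=cv2.imread('pics/w2.png')[80:290,220:420]; cv2.imwrite('pics/w2z.png',cv2.resize(p,None,fx=2.8,fy=2.8,interpolation=cv2.INTER_CUBIC))
```

```text
(no output)
```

View pics/w2z.png

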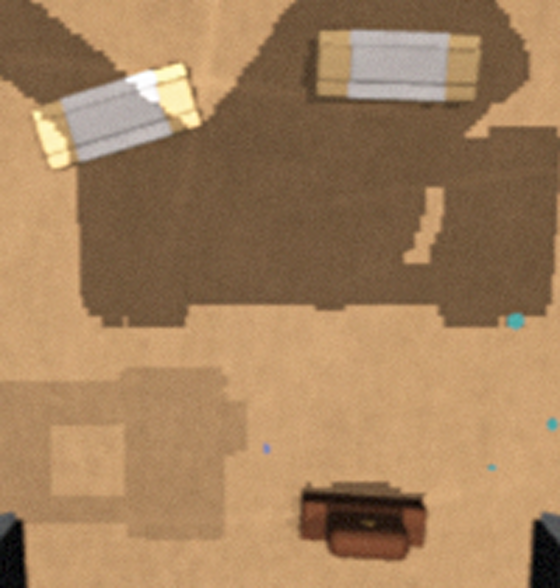

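Run:
```python
from h import *
f=lambda a,b:(220+a/2.8,80+b/2.8)
for n,a,b,h in [('a',399,66,.012),('aL',318,64,.011),('aR',479,68,.011),('b',117,118,.012),('b1',41,141,.011),('b2',192,94,.011),('grip',368,544,.04),('gl',330,544,.04),('gr',408,544,.04),('foot bl',302,540,.015),('foot br',424,545,.015),('foot tl',305,500,.015),('foot tr',424,505,.015)]:
    u,v=f(a,b); print(n,world('w2',u,v,h).round(4),world('w2',u,v).round(4))
```

```text
a [ 0.5437 -0.2125  0.012 ] [ 0.5436 -0.2126  0.0129]
aL [ 0.5156 -0.2117  0.011 ] [ 0.5155 -0.2121  0.0138]
aR [ 0.5717 -0.2131  0.011 ] [ 5.738e-01 -2.118e-01  2.000e-04]
b [ 0.4451 -0.2298  0.012 ] [ 0.4454 -0.2299  0.014 ]
b1 [ 0.4178 -0.2375  0.011 ] [ 0.4183 -0.2376  0.0133]
b2 [ 0.4715 -0.2217  0.011 ] [ 0.4706 -0.2206 -0.001 ]
grip [ 0.5338 -0.3777  0.04  ] [ 0.5339 -0.378   0.0392]
gl [ 0.5202 -0.3777  0.04  ] [ 0.5203 -0.3778  0.0396]
gr [ 0.5482 -0.3777  0.04  ] [ 0.5517 -0.3868  0.0143]
foot bl [ 0.5109 -0.3849  0.015 ] [ 0.5113 -0.3905 -0.0011]
foot br [ 0.5577 -0.3869  0.015 ] [ 0.5602 -0.3926 -0.001 ]
foot tl [ 0.5119 -0.3689  0.015 ] [ 0.512  -0.3692  0.0139]
foot tr [ 0.5572 -0.3709  0.015 ] [ 0.5593 -0.3753  0.0008]
```

move_arm(increments=[[[1,-1,0,0,0,0,0],[1,-1,0,0,0,0,0],[1,-1,0,0,0,0,0]]])

```text
time: 4.27
tool_pos: [0.5424, 0.0629, 0.4048]
ee_rot: [3.141, 0.004, 1.566]
wrist_force: [1.3, 1.0, -0.3]
width: 0.0937
```

move_arm(increments=[[[1,-1,0,0,0,0,0],[1,-1,0,0,0,0,0],[1,-1,0,0,0,0,0]]])

```text
time: 4.52
tool_pos: [0.5418, -0.0379, 0.4048]
ee_rot: [3.142, 0.004, 1.564]
wrist_force: [0.4, -1.0, -1.1]
width: 0.0938
```

move_arm(increments=[[[1,-1,0,0,0,0,0],[1,-1,0,0,0,0,0],[1,-1,0,0,0,0,0]]])

```text
time: 4.77
tool_pos: [0.5413, -0.1381, 0.4047]
ee_rot: [-3.141, 0.004, 1.564]
wrist_force: [-0.7, -0.5, 0.0]
width: 0.0939
```

move_arm(increments=[[[1,-0.8,0,1,0,0,0.02],[1,-0.8,0,1,0,0,0.02],[1,-0.8,0,1,0,0,0.02],[1,-0.8,0,1,0,0,0.02],[1,-0.8,0,1,0,0,0.02],[1,-0.8,0,1,0,0,0.02]]])

```text
time: 5.27
tool_pos: [0.5423, -0.2128, 0.3056]
ee_rot: [3.141, 0.0, 1.538]
wrist_force: [0.5, -0.3, 0.5]
width: 0.094
```

Run:
```python
from h import *
o=robot.get_obs();print(o['time'],o['tool_pos'],o['ee_rot'])
snap('wrist','w5');
```

```text
5.2667 [ 0.54229111 -0.21278947  0.30556412] [3.14089236e+00 1.55784884e-04 1.53762828e+00]
```

View pics/w5.png

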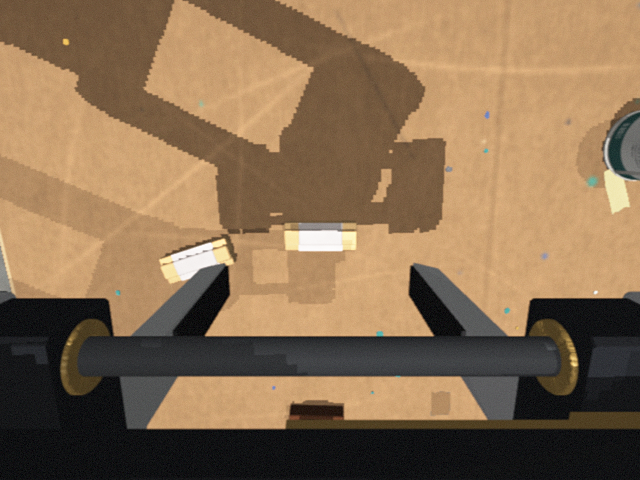

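move_arm(increments=[[[1,0,0.01,0.4,0,0,0],[1,0,0.01,0.7,0,0,0],[1,0,0.01,0.9,0,0,0],[1,0,0.01,0.95,0,0,0],[1,0,0.01,1,0,0,0],[1,0,0.01,1,0,0,0]]])

```text
time: 5.82
tool_pos: [0.5445, -0.2113, 0.2063]
ee_rot: [3.139, 0.001, 1.541]
wrist_force: [-0.1, -0.3, -0.3]
width: 0.0941
```

move_arm(increments=[[[1,0,0,0.025,0,0,0],[0.5,0,0,0.025,0,0,0],[0.4,0,0,0.025,0,0,0],[0.4,0,0,0.025,0,0,0],[0.4,0,0,0.025,0,0,0],[0.4,0,0,0.025,0,0,0],[0.4,0,0,0.025,0,0,0],[0.4,0,0,0.025,0,0,0]]])

```text
time: 6.48
tool_pos: [0.5438, -0.2117, 0.2023]
ee_rot: [3.141, 0.0, 1.54]
wrist_force: [-0.3, 0.8, 1.5]
width: 0.0558
```

Run:
```python
from h import *
o=robot.get_obs();print(o['time'],o['tool_pos'],o['ee_rot'],o['wrist_force'],o['width'])
snap('wrist','w6');
```

```text
6.4833 [ 0.54381537 -0.21165252  0.20228761] [3.14143157e+00 1.55230298e-04 1.54002856e+00] [-0.33986797  0.77217815  1.5352675 ] 0.05580373102778382
```

View pics/w6.png

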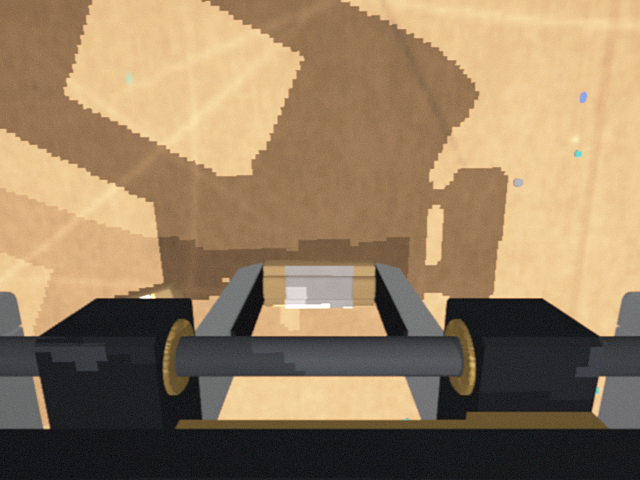

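move_arm(increments=[[[0.4,0,0,-0.5,0,0,0],[0.4,0,0,-0.8,0,0,0],[0.4,0,0,-0.8,0,0,0],[0.4,0,0,-0.8,0,0,0]]])

```text
time: 6.87
tool_pos: [0.5446, -0.212, 0.2858]
ee_rot: [3.135, 0.003, 1.54]
wrist_force: [0.2, 1.0, -0.3]
width: 0.0555
```

Run:
```python
from h import *
for f,pts in [('w6',[(320,264),(320,306),(320,285),(265,285),(375,285)]),('w5',[(320,238),(320,224),(320,250)])]:
    for u,v in pts: print(f,u,v,world(f,u,v,.013).round(4),world(f,u,v).round(4))
snap('wrist','w7'); o=robot.get_obs();print(o['tool_pos'],o['ee_rot'],o['width'])
```

```text
w6 320 264 [ 0.5443 -0.1993  0.013 ] [ 0.5443 -0.2007  0.0085]
w6 320 306 [ 0.5436 -0.2214  0.013 ] [ 0.5436 -0.2221  0.0114]
w6 320 285 [ 0.544  -0.2102  0.013 ] [ 0.544  -0.2099  0.0138]
w6 265 285 [ 0.5168 -0.2094  0.013 ] [ 0.517  -0.2089  0.0142]
w6 375 285 [ 0.5712 -0.211   0.013 ] [ 0.5709 -0.2103  0.0148]
w5 320 238 [ 0.5441 -0.2123  0.013 ] [ 0.5441 -0.2118  0.0151]
w5 320 224 [ 0.5444 -0.2013  0.013 ] [ 0.5444 -0.2013  0.013 ]
w5 320 250 [ 0.5438 -0.222   0.013 ] [ 0.5444 -0.1457  0.2867]
[ 0.54391407 -0.21168051  0.28312151] [3.13968113e+00 9.97599466e-04 1.54005529e+00] 0.05569187696361427
```

View pics/w7.png

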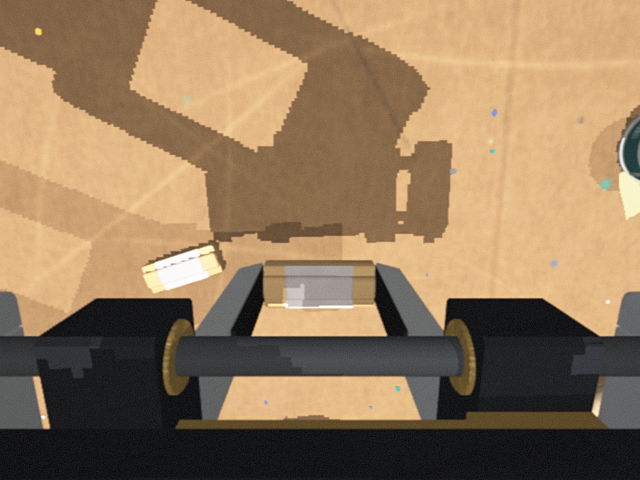

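move_arm(increments=[[[0.4,0.3,0.09,0,0,0,0],[0.4,0.6,0.09,0,0,0,0],[0.4,1,0.09,0,0,0,0],[0.4,1,0.09,0,0,0,0]]])

```text
time: 7.25
tool_pos: [0.5552, -0.1064, 0.2794]
ee_rot: [-3.136, -0.005, 1.546]
wrist_force: [1.0, -0.9, -1.7]
width: 0.0558
```

move_arm(increments=[[[0.4,0.3,0.09,0,0,0,0],[0.4,0.6,0.09,0,0,0,0],[0.4,1,0.09,0,0,0,0],[0.4,1,0.09,0,0,0,0]]])

```text
time: 7.58
tool_pos: [0.5672, -0.0069, 0.2797]
ee_rot: [-3.137, -0.004, 1.546]
wrist_force: [-0.5, -0.6, -0.1]
width: 0.0559
```

move_arm(increments=[[[0.4,0.3,0.09,0,0,0,0],[0.4,0.6,0.09,0,0,0,0],[0.4,1,0.09,0,0,0,0],[0.4,1,0.09,0,0,0,0]]])

```text
time: 7.92
tool_pos: [0.5793, 0.0925, 0.2799]
ee_rot: [-3.138, -0.004, 1.546]
wrist_force: [-0.8, -0.5, -0.1]
width: 0.0556
```

move_arm(increments=[[[0.4,0.02,0,0,0,0,-0.083],[0.4,0.02,0,0,0,0,-0.083],[0.4,0.02,0,0,0,0,-0.083],[0.4,0.02,0,0,0,0,-0.083]]])

```text
time: 8.25
tool_pos: [0.5799, 0.0886, 0.2811]
ee_rot: [-3.14, 0.0, 1.667]
wrist_force: [-0.1, 0.8, 0.0]
width: 0.0557
```

Run:
```python
from h import *
o=robot.get_obs();print(o['tool_pos'],o['ee_rot'],o['width'])
p,d=snap('wrist','w8'); 
cv2.imwrite('pics/w8z.png',cv2.resize(p[100:320,210:440,::-1],None,fx=2.6,fy=2.6,interpolation=cv2.INTER_CUBIC))
```

```text
[0.57991461 0.08858496 0.2810962 ] [-3.13968153e+00  2.55095343e-04  1.66732256e+00] 0.05572329217374062
```

View pics/w8z.png

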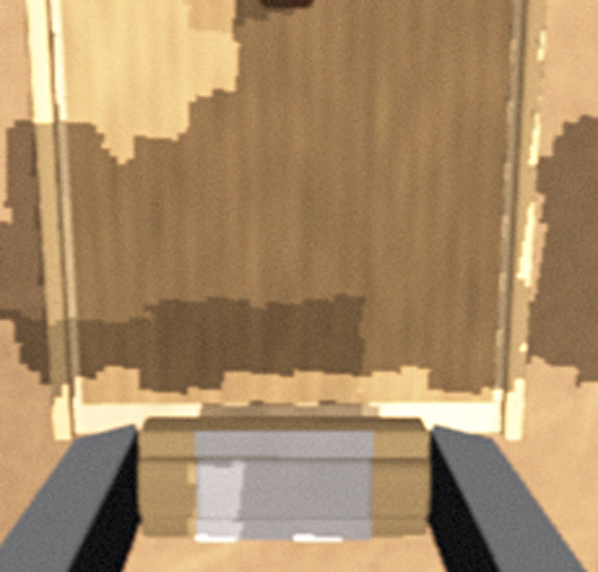

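Run:
```python
from h import *
f=lambda a,b:(210+a/2.6,100+b/2.6)
for n,a,b,h in [('bi l',205,406,.028),('bi r',375,403,.028),('line l',90,403,.006),('line r',495,403,.006),('corner l',62,438,.012),('corner r',514,438,.012),('lipL',40,20,.012),('lipR',530,20,.012)]:
    u,v=f(a,b);print(n,world('w8',u,v,h).round(4),world('w8',u,v).round(4))
```

```text
bi l [0.5595 0.084  0.028 ] [0.5583 0.0776 0.0071]
bi r [0.603 0.089 0.028] [0.6059 0.0827 0.0054]
line l [0.5259 0.075  0.006 ] [0.5259 0.0751 0.0062]
line r [0.6394 0.0862 0.006 ] [0.6393 0.0862 0.0063]
corner l [0.5198 0.066  0.012 ] [0.5198 0.066  0.012 ]
corner r [0.6446 0.0783 0.012 ] [0.6448 0.0781 0.0114]
lipL [0.5094 0.1756 0.012 ] [0.5094 0.1756 0.012 ]
lipR [0.6317 0.1876 0.012 ] [0.6317 0.1875 0.0121]
```

move_arm(increments=[[[0.4,0.045,0.01,0.3,0,0,0],[0.4,0.045,0.01,0.5,0,0,0],[0.4,0.045,0.01,0.65,0,0,0],[0.4,0.045,0.01,0.7,0,0,0],[0.4,0.045,0.01,0.71,0,0,0],[0.4,0.045,0.01,0.71,0,0,0]]])

```text
time: 8.8
tool_pos: [0.5808, 0.0936, 0.2115]
ee_rot: [3.141, 0.0, 1.669]
wrist_force: [-1.1, -0.1, -0.9]
width: 0.0557
```

Run:
```python
from h import *
o=robot.get_obs();print(o['tool_pos'],o['ee_rot'],o['width'],o['wrist_force'])
p,d=snap('wrist','w9'); 
cv2.imwrite('pics/w9z.png',cv2.resize(p[200:330,190:450,::-1],None,fx=2.8,fy=2.8,interpolation=cv2.INTER_CUBIC))
```

```text
[0.58083784 0.09356548 0.2114614 ] [3.14132336e+00 1.25474600e-04 1.66926243e+00] 0.055741975152017245 [-1.06270629 -0.08691714 -0.90697807]
```

View pics/w9z.png

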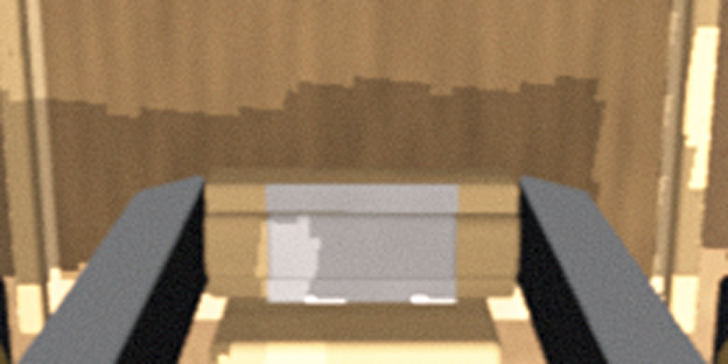

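Run:
```python
from h import *
f=lambda a,b:(190+a/2.8,200+b/2.8)
for n,a,b,h in [('bi',357,342,.028),('sample near top edge',357,281,.022),('sfar',357,183,.02),('s near bead',357,300,.02)]:
    u,v=f(a,b);print(n,world('w9',u,v,h).round(4),world('w9',u,v).round(4))
```

```text
bi [0.582  0.0777 0.028 ] [0.582  0.0775 0.0274]
sample near top edge [0.5811 0.0866 0.022 ] [0.5811 0.0863 0.0212]
sfar [0.5793 0.1043 0.02  ] [0.5793 0.1043 0.02  ]
s near bead [0.5815 0.0821 0.02  ] [0.5815 0.0817 0.0193]
```

move_arm(increments=[[[0.4,-0.02,0,0.01,0,0,0],[0.4,-0.04,0,0.02,0,0,0],[0.4,-0.04,0,0.025,0,0,0],[0.4,-0.04,0,0.025,0,0,0]]])

```text
time: 9.18
tool_pos: [0.5811, 0.0898, 0.2091]
ee_rot: [3.141, 0.0, 1.67]
wrist_force: [0.1, 0.1, 0.5]
width: 0.0553
```

move_arm(increments=[[[0.4,-0.004,0,0.005,0,0,0],[0.4,-0.004,0,0.005,0,0,0],[0.4,-0.004,0,0.005,0,0,0]]])

```text
time: 9.43
tool_pos: [0.5811, 0.0896, 0.2083]
ee_rot: [3.141, 0.0, 1.671]
wrist_force: [0.8, -0.5, 0.9]
width: 0.0558
```

move_arm(increments=[[[0.4,-0.004,0,0.005,0,0,0],[0.4,-0.004,0,0.005,0,0,0],[0.4,-0.004,0,0.005,0,0,0]]])

```text
time: 9.68
tool_pos: [0.5811, 0.0894, 0.2083]
ee_rot: [3.141, -0.0, 1.671]
wrist_force: [-1.4, 0.7, 4.3]
width: 0.0554
```

Run:
```python
from h import *
o=robot.get_obs();print(o['tool_pos'],o['ee_rot'],o['width'],o['wrist_force'])
p,d=snap('wrist','w10'); 
cv2.imwrite('pics/w10z.png',cv2.resize(p[200:330,190:450,::-1],None,fx=2.8,fy=2.8,interpolation=cv2.INTER_CUBIC))
```

```text
[0.58110728 0.08944473 0.20829828] [ 3.14121933e+00 -3.93646717e-04  1.67053587e+00] 0.05539902227298489 [-1.3785661   0.68163643  4.27889641]
```

View pics/w10z.png

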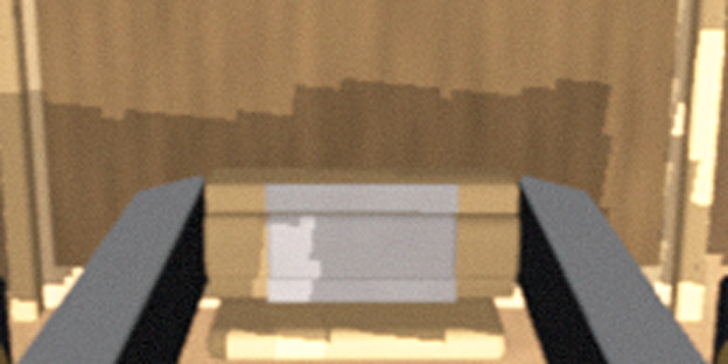

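move_arm(increments=[[[0.4,0,0,-0.008,0,0,0],[0.4,-0.006,0,-0.008,0,0,0],[0.4,-0.01,0,-0.008,0,0,0],[0.4,-0.01,0,-0.004,0,0,0],[0.73,-0.01,0,-0.004,0,0,0],[0.73,-0.01,0,-0.004,0,0,0],[0.73,-0.01,0,-0.004,0,0,0],[0.73,-0.01,0,-0.004,0,0,0]]])

```text
time: 10.4
tool_pos: [0.5811, 0.088, 0.2076]
ee_rot: [-3.141, 0.001, 1.67]
wrist_force: [-0.1, -0.1, -1.1]
width: 0.0687
```

Run:
```python
from h import *
o=robot.get_obs();print(o['tool_pos'],o['ee_rot'],o['width'],o['wrist_force'])
```

```text
[0.58111258 0.08800158 0.20761755] [-3.14097184e+00  5.05152970e-04  1.67030845e+00] 0.06872418371160803 [-0.12005744 -0.05628962 -1.11124377]
```

move_arm(increments=[[[0.73,0,0,-0.2,0,0,0],[0.73,0,0,-0.5,0,0,0],[0.73,0,0,-0.9,0,0,0],[0.73,0,0,-0.9,0,0,0],[0.73,0,0,-0.9,0,0,0]]])

```text
time: 10.82
tool_pos: [0.5821, 0.0881, 0.3017]
ee_rot: [3.134, 0.001, 1.67]
wrist_force: [0.1, -0.1, -0.5]
width: 0.0682
```

Run:
```python
from h import *
o=robot.get_obs();print(o['tool_pos'],o['ee_rot'],o['width'],o['wrist_force'])
p,d=snap('wrist','w11'); 
cv2.imwrite('pics/w11z.png',cv2.resize(p[100:330,190:450,::-1],None,fx=2.6,fy=2.6,interpolation=cv2.INTER_CUBIC))
```

```text
[0.58205642 0.08814225 0.30167364] [3.13421579e+00 7.05857215e-04 1.67026481e+00] 0.06823040524224666 [ 0.10012423 -0.06705508 -0.52734817]
```

View pics/w11z.png

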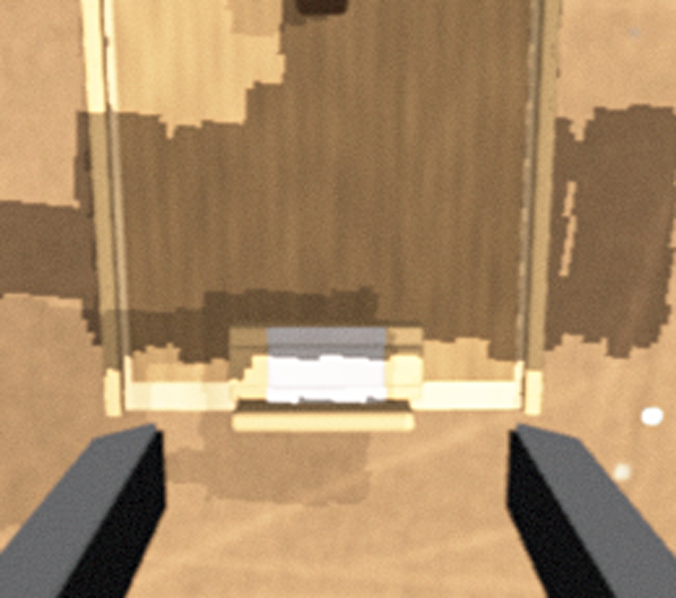

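move_arm(increments=[[[0.73,-1,0,0,0,0,0.083],[0.73,-1,0,0,0,0,0.083],[0.73,-1,0,0,0,0,0.083],[0.73,-1,0,0,0,0,0.083]]])

```text
time: 11.2
tool_pos: [0.5908, -0.0148, 0.2953]
ee_rot: [-3.137, 0.002, 1.535]
wrist_force: [-0.2, 0.1, -0.5]
width: 0.0681
```

move_arm(increments=[[[0.73,-0.92,-0.12,0,0,0,0],[0.73,-0.92,-0.12,0,0,0,0],[0.73,-0.92,-0.12,0,0,0,0]]])

```text
time: 11.45
tool_pos: [0.5752, -0.1063, 0.2959]
ee_rot: [-3.137, 0.002, 1.537]
wrist_force: [0.2, -0.4, -0.7]
width: 0.0684
```

move_arm(increments=[[[0.73,-0.92,-0.12,0,0,0,0],[0.73,-0.92,-0.12,0,0,0,0],[0.73,-0.92,-0.12,0,0,0,0]]])

```text
time: 11.7
tool_pos: [0.5603, -0.1981, 0.2962]
ee_rot: [-3.138, 0.001, 1.536]
wrist_force: [0.3, 0.2, -0.1]
width: 0.0685
```

move_arm(increments=[[[0.73,-0.92,-0.12,0,0,0,0],[0.73,-0.92,-0.12,0,0,0,0],[0.73,-0.92,-0.12,0,0,0,0]]])

```text
time: 11.95
tool_pos: [0.5456, -0.2897, 0.2963]
ee_rot: [-3.139, 0.001, 1.536]
wrist_force: [0.5, 0.9, 0.2]
width: 0.0688
```

move_arm(increments=[[[0.73,-0.92,-0.12,0,0,0,0],[0.73,-0.92,-0.12,0,0,0,0],[0.73,-0.92,-0.12,0,0,0,0],[0.73,-0.92,-0.12,0,0,0,0],[0.73,-0.92,-0.12,0,0,0,0]]])

```text
time: 12.37
tool_pos: [0.5322, -0.3766, 0.2967]
ee_rot: [-3.14, -0.003, 1.54]
wrist_force: [0.1, 0.2, -0.1]
width: 0.0684
```

Run:
```python
from h import *
o=robot.get_obs();print(o['tool_pos'],o['ee_rot'],o['width'],o['wrist_force'])
p,d=snap('wrist','w12');
```

```text
[ 0.53215356 -0.3766264   0.29674816] [-3.14029393e+00 -2.89949534e-03  1.53984301e+00] 0.06843356071452743 [ 0.05779356  0.21265629 -0.09228296]
```

View pics/w12.png

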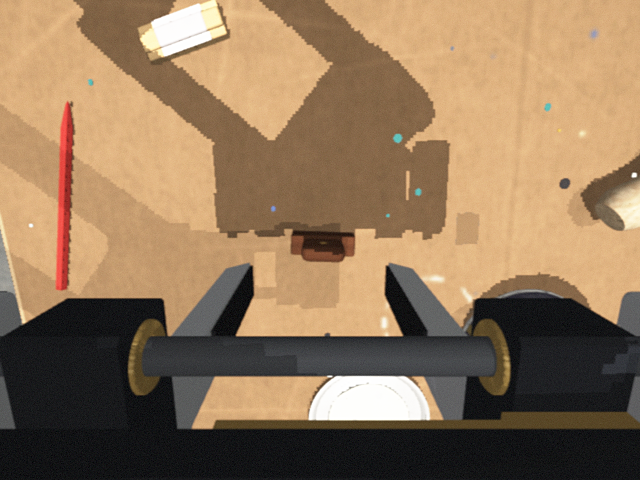

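Run:
```python
from h import *
p=cv2.imread('pics/w12.png')[215:275,270:380]; cv2.imwrite('pics/w12z.png',cv2.resize(p,None,fx=7,fy=7,interpolation=cv2.INTER_CUBIC))
d=np.load('pics/w12.npz')['d']
for v in range(230,264,3): print(v,world('w12',323,v).round(4))
```

```text
230 [ 0.5351 -0.3693  0.0008]
233 [ 0.535  -0.37    0.0081]
236 [ 0.5349 -0.3709  0.0141]
239 [ 0.5348 -0.3714  0.0218]
242 [ 0.5347 -0.3719  0.0285]
245 [ 0.5346 -0.3721  0.0362]
248 [ 0.5346 -0.3735  0.039 ]
251 [ 0.5345 -0.3755  0.0393]
254 [ 0.5344 -0.3773  0.0405]
257 [ 0.5344 -0.3796  0.0398]
260 [ 0.5343 -0.3818  0.0397]
263 [ 0.5344 -0.3964 -0.    ]
```

View pics/w12z.png

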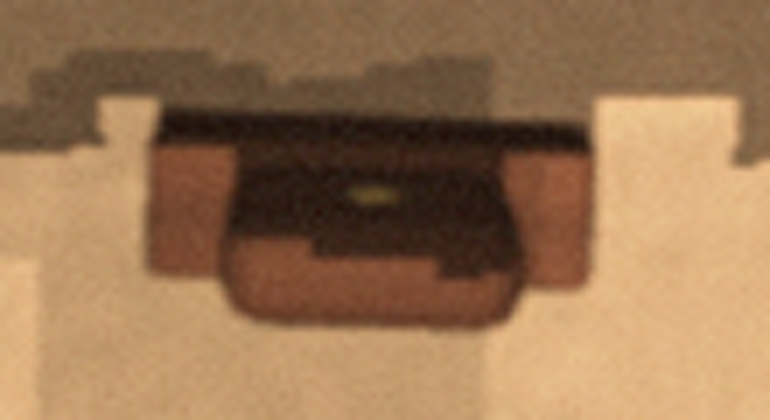

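move_arm(increments=[[[0.73,-0.015,0.022,0.3,0,0,0.02],[0.73,-0.015,0.022,0.55,0,0,0.02],[0.73,-0.015,0.022,0.7,0,0,0.02],[0.73,-0.015,0.022,0.78,0,0,0.02],[0.73,-0.015,0.022,0.78,0,0,0.02],[0.73,-0.015,0.022,0.78,0,0,0.02]]])

```text
time: 12.92
tool_pos: [0.5347, -0.3779, 0.2204]
ee_rot: [3.141, -0.0, 1.51]
wrist_force: [0.1, -0.8, 0.7]
width: 0.0685
```

move_arm(increments=[[[0.3,0,0,0,0,0,0],[0.2,0,0,0,0,0,0],[0.2,0,0,0,0,0,0],[0.2,0,0,0,0,0,0],[0.2,0,0,0,0,0,0],[0.2,0,0,0,0,0,0],[0.2,0,0,0,0,0,0],[0.2,0,0,0,0,0,0]]])

```text
time: 13.58
tool_pos: [0.534, -0.3793, 0.2203]
ee_rot: [3.141, 0.0, 1.508]
wrist_force: [-0.6, -0.4, 1.0]
width: 0.0296
```

Run:
```python
from h import *
o=robot.get_obs();print(o['time'],o['tool_pos'],o['ee_rot'],o['width'],o['wrist_force'])
p,d=snap('wrist','w13');
```

```text
13.5833 [ 0.53400253 -0.37931288  0.22033836] [3.14126328e+00 2.53540139e-04 1.50846656e+00] 0.029587954415526228 [-0.55634591 -0.43181943  0.95559775]
```

View pics/w13.png

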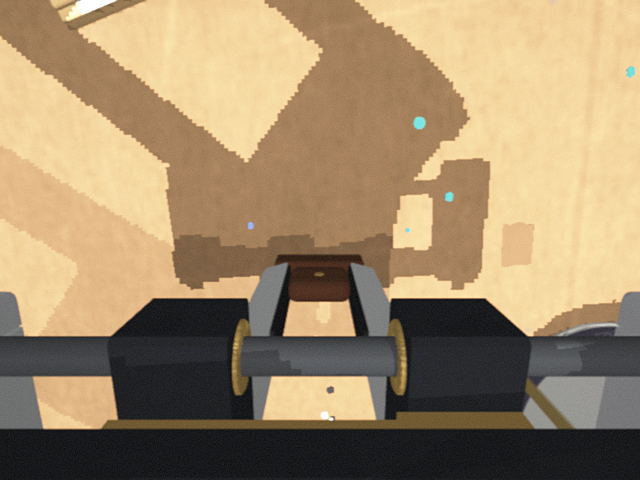

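move_arm(increments=[[[0.2,0,0,-0.3,0,0,0],[0.2,0,0,-0.8,0,0,-0.103],[0.2,0,0,-0.8,0,0,-0.103],[0.2,0,0,-0.8,0,0,-0.103],[0.2,0,0,-0.8,0,0,-0.103]]])

```text
time: 14.05
tool_pos: [0.534, -0.3792, 0.3003]
ee_rot: [3.141, 0.001, 1.669]
wrist_force: [-0.4, -0.1, -1.3]
width: 0.0299
```

move_arm(increments=[[[0.2,0.4,0.08,0,0,0,0],[0.2,0.8,0.15,0,0,0,0],[0.2,0.96,0.186,0,0,0,0],[0.2,0.96,0.186,0,0,0,0]]])

```text
time: 14.38
tool_pos: [0.5429, -0.278, 0.2972]
ee_rot: [-3.138, -0.005, 1.674]
wrist_force: [-0.4, -0.3, -1.8]
width: 0.0297
```

move_arm(increments=[[[0.2,0.4,0.08,0,0,0,0],[0.2,0.8,0.15,0,0,0,0],[0.2,0.96,0.186,0,0,0,0],[0.2,0.96,0.186,0,0,0,0]]])

```text
time: 14.72
tool_pos: [0.5519, -0.1817, 0.2982]
ee_rot: [-3.139, -0.002, 1.674]
wrist_force: [0.8, -0.0, -0.4]
width: 0.0292
```

move_arm(increments=[[[0.2,0.4,0.08,0,0,0,0],[0.2,0.8,0.15,0,0,0,0],[0.2,0.96,0.186,0,0,0,0],[0.2,0.96,0.186,0,0,0,0]]])

```text
time: 15.05
tool_pos: [0.561, -0.0853, 0.2986]
ee_rot: [-3.14, -0.001, 1.673]
wrist_force: [0.3, -1.6, -0.5]
width: 0.0298
```

move_arm(increments=[[[0.2,0.4,0.08,0,0,0,0],[0.2,0.8,0.15,0,0,0,0],[0.2,0.96,0.186,0,0,0,0],[0.2,0.96,0.186,0,0,0,0]]])

```text
time: 15.38
tool_pos: [0.5702, 0.0115, 0.2989]
ee_rot: [-3.14, -0.0, 1.673]
wrist_force: [-0.1, 0.2, -0.5]
width: 0.0296
```

move_arm(increments=[[[0.2,0.4,0.08,0,0,0,0],[0.2,0.8,0.15,0,0,0,0],[0.2,0.96,0.186,0,0,0,0],[0.2,0.96,0.186,0,0,0,0],[0.2,0.96,0.186,0,0,0,0],[0.2,0.96,0.186,0,0,0,0]]])

```text
time: 15.88
tool_pos: [0.5792, 0.1054, 0.2994]
ee_rot: [-3.14, 0.002, 1.668]
wrist_force: [-0.7, -0.2, -0.1]
width: 0.0295
```

Run:
```python
from h import *
o=robot.get_obs();print(o['time'],o['tool_pos'],o['ee_rot'],o['width'],o['wrist_force'])
p,d=snap('wrist','w14');
```

```text
15.8833 [0.57918825 0.10537409 0.29939554] [-3.14047712e+00  1.78835413e-03  1.66808054e+00] 0.029494276629998997 [-0.67030305 -0.19062526 -0.14901954]
```

View pics/w14.png

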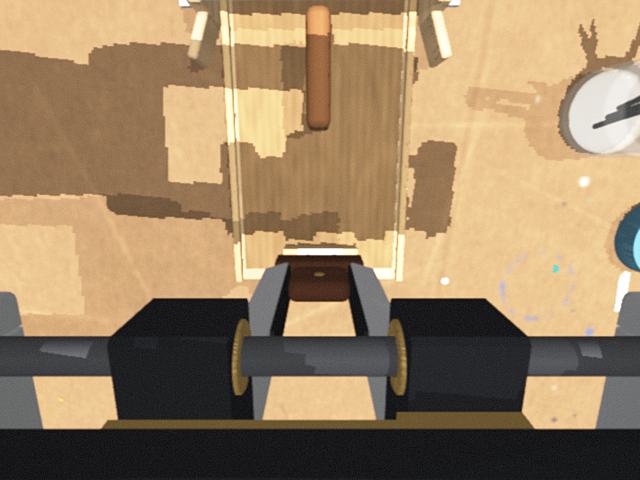

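move_arm(increments=[[[0.2,0.03,0,0.2,0,0,0],[0.2,0.03,0,0.4,0,0,0],[0.2,0.03,0,0.6,0,0,0],[0.2,0.03,0,0.68,0,0,0],[0.2,0.03,0,0.7,0,0,0],[0.2,0.03,0,0.7,0,0,0]]])

```text
time: 16.43
tool_pos: [0.5785, 0.1096, 0.2297]
ee_rot: [-3.14, 0.0, 1.669]
wrist_force: [-0.0, -1.0, -1.0]
width: 0.0296
```

Run:
```python
from h import *
o=robot.get_obs();print(o['time'],o['tool_pos'],o['ee_rot'],o['width'],o['wrist_force'])
p,d=snap('wrist','w15'); 
cv2.imwrite('pics/w15z.png',cv2.resize(p[200:330,190:450,::-1],None,fx=2.8,fy=2.8,interpolation=cv2.INTER_CUBIC))
```

```text
16.4333 [0.57853413 0.10956854 0.22965989] [-3.14044656e+00  3.86449726e-04  1.66896193e+00] 0.02964158353978154 [-0.02580479 -1.03273305 -0.99012915]
```

View pics/w15z.png

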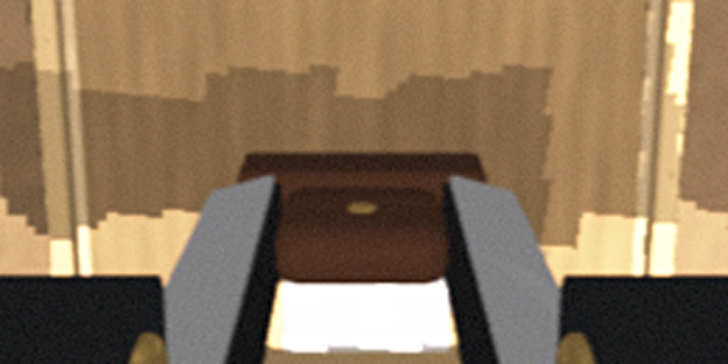

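move_arm(increments=[[[0.2,-0.01,0.005,0.015,0,0,0],[0.2,-0.02,0.005,0.03,0,0,0],[0.2,-0.02,0.005,0.033,0,0,0],[0.2,-0.02,0.005,0.033,0,0,0]]])

```text
time: 16.82
tool_pos: [0.5793, 0.1087, 0.2273]
ee_rot: [3.141, 0.0, 1.67]
wrist_force: [-0.5, -0.5, 0.0]
width: 0.0299
```

Run:
```python
from h import *
o=robot.get_obs();print(o['time'],o['tool_pos'],o['ee_rot'],o['width'],o['wrist_force'])
```

```text
16.8167 [0.57932969 0.10870972 0.2273008 ] [3.14069186e+00 1.34177377e-04 1.67043889e+00] 0.029918685762658097 [-0.49005096 -0.49086808  0.01096242]
```

move_arm(increments=[[[0.2,-0.008,0,0.008,0,0,0],[0.2,-0.008,0,0.008,0,0,0],[0.2,-0.008,0,0.01,0,0,0],[0.2,-0.008,0,0.01,0,0,0]]])

```text
time: 17.15
tool_pos: [0.5794, 0.108, 0.2263]
ee_rot: [3.141, 0.0, 1.671]
wrist_force: [-1.0, -0.1, 1.9]
width: 0.03
```

move_arm(increments=[[[0.6,0,0,0,0,0,0],[0.6,0,0,0,0,0,0],[0.6,0,0,0,0,0,0],[0.6,0,0,0,0,0,0],[0.6,0,0,0,0,0,0]]])

```text
time: 17.57
tool_pos: [0.5792, 0.1079, 0.2255]
ee_rot: [-3.141, 0.0, 1.67]
wrist_force: [0.1, -0.4, 0.1]
width: 0.0558
```

move_arm(increments=[[[0.6,0,0,-0.2,0,0,0],[0.6,0,0,-0.5,0,0,0],[0.6,0,0,-0.8,0,0,0],[0.6,0,0,-0.8,0,0,0],[0.6,0,0,-0.8,0,0,0]]])

```text
time: 17.98
tool_pos: [0.5798, 0.108, 0.3083]
ee_rot: [3.136, 0.0, 1.67]
wrist_force: [-0.8, -0.4, -0.2]
width: 0.0562
```

Run:
```python
from h import *
o=robot.get_obs();print(o['time'],o['tool_pos'],o['ee_rot'],o['width'],o['wrist_force'])
p,d=snap('wrist','w16'); 
cv2.imwrite('pics/w16z.png',cv2.resize(p[100:330,190:450,::-1],None,fx=2.6,fy=2.6,interpolation=cv2.INTER_CUBIC))
```

```text
17.9833 [0.57983573 0.10800804 0.30831472] [3.13616116e+00 1.38562877e-04 1.67044398e+00] 0.0561880112285168 [-0.83319996 -0.42028291 -0.19384776]
```

View pics/w16z.png

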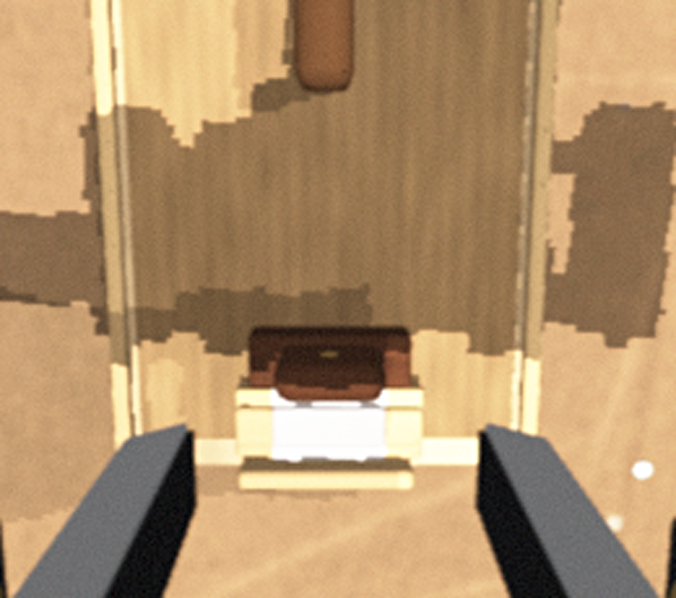

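move_arm(increments=[[[0.6,-0.81,-0.42,0,0,0,0],[0.6,-0.81,-0.42,0,0,0,0],[0.6,-0.81,-0.42,0,0,0,0]]])

```text
time: 18.28
tool_pos: [0.5435, 0.0197, 0.303]
ee_rot: [-3.135, 0.002, 1.667]
wrist_force: [-0.3, 0.3, 0.3]
width: 0.0562
```

move_arm(increments=[[[1,-0.81,-0.42,0,0,0,0],[1,-0.81,-0.42,0,0,0,0],[1,-0.81,-0.42,0,0,0,0]]])

```text
time: 18.53
tool_pos: [0.5097, -0.0653, 0.3035]
ee_rot: [-3.136, 0.001, 1.666]
wrist_force: [0.1, -0.4, 0.1]
width: 0.0732
```

move_arm(increments=[[[1,-0.81,-0.42,0,0,0,0],[1,-0.81,-0.42,0,0,0,0],[1,-0.81,-0.42,0,0,0,0]]])

```text
time: 18.78
tool_pos: [0.4762, -0.1499, 0.304]
ee_rot: [-3.138, 0.001, 1.666]
wrist_force: [0.6, -0.3, -0.4]
width: 0.0921
```

move_arm(increments=[[[1,-0.81,-0.42,0,0,0,-0.134],[1,-0.81,-0.42,0,0,0,-0.134],[1,-0.81,-0.42,0,0,0,-0.134],[1,-0.81,-0.42,0,0,0,-0.134],[1,-0.81,-0.42,0,0,0,-0.134]]])

```text
time: 19.2
tool_pos: [0.4443, -0.231, 0.3045]
ee_rot: [-3.141, -0.003, 1.879]
wrist_force: [-0.8, 0.4, -1.2]
width: 0.0938
```

Run:
```python
from h import *
o=robot.get_obs();print(o['time'],o['tool_pos'],o['ee_rot'],o['width'],o['wrist_force'])
p,d=snap('wrist','w17');
```

```text
19.2 [ 0.44430486 -0.23100776  0.30446777] [-3.14100427e+00 -2.71022860e-03  1.87891916e+00] 0.09380470868860034 [-0.78620974  0.39170686 -1.17532459]
```

View pics/w17.png

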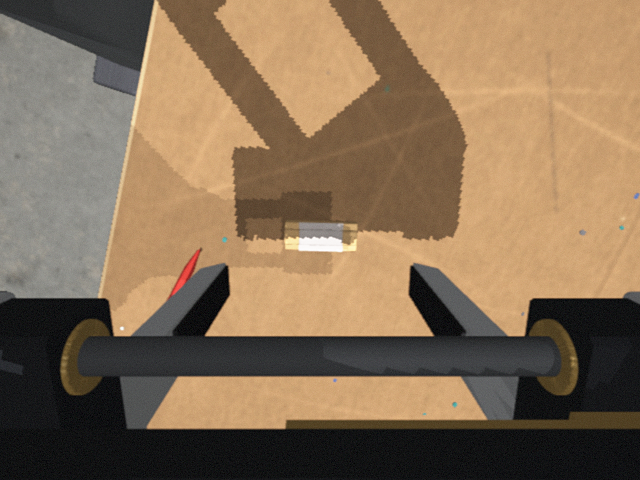

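move_arm(increments=[[[1,0,0,0.4,0,0,0],[1,0,0,0.7,0,0,0],[1,0,0,0.9,0,0,0],[1,0,0,0.95,0,0,0],[1,0,0,0.99,0,0,0],[1,0,0,0.99,0,0,0]]])

```text
time: 19.75
tool_pos: [0.4449, -0.2303, 0.2068]
ee_rot: [3.142, -0.0, 1.882]
wrist_force: [-0.3, -0.4, -0.6]
width: 0.0942
```

move_arm(increments=[[[1,0,0,0.02,0,0,0],[0.5,0,0,0.025,0,0,0],[0.4,0,0,0.025,0,0,0],[0.4,0,0,0.025,0,0,0],[0.4,0,0,0.025,0,0,0],[0.4,0,0,0.025,0,0,0],[0.4,0,0,0.025,0,0,0],[0.4,0,0,0.025,0,0,0]]])

```text
time: 20.42
tool_pos: [0.4444, -0.2313, 0.2045]
ee_rot: [3.141, 0.0, 1.881]
wrist_force: [0.0, 0.5, 0.6]
width: 0.0558
```

Run:
```python
from h import *
o=robot.get_obs();print(o['time'],o['tool_pos'],o['ee_rot'],o['width'],o['wrist_force'])
p,d=snap('wrist','w18');
```

```text
20.4167 [ 0.44438792 -0.23126237  0.20451916] [3.14126833e+00 3.33762096e-04 1.88076770e+00] 0.055781489528774965 [0.04309974 0.53588674 0.59688038]
```

View pics/w18.png

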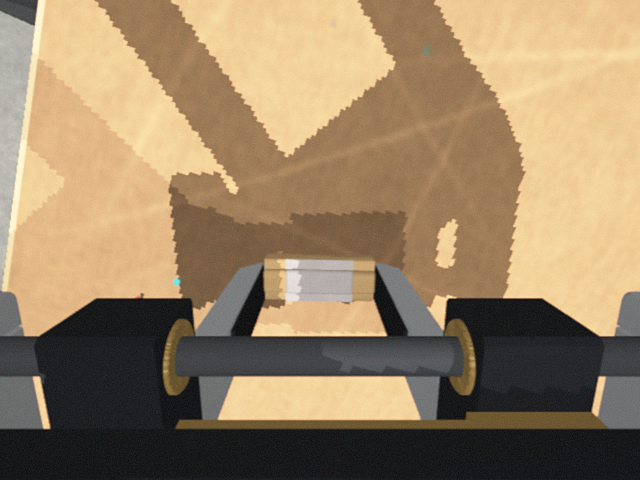

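Run:
```python
from h import *
R=np.array
for f,tp,yaw,ps in [('w6',(.5438,-.2117),1.540,[264,284,306]),('w18',(.4444,-.2313),1.881,[257,278,301])]:
    for v in ps:
        w=world(f,320,v,.0125)
        print(f,v,np.dot(w[:2]-R(tp),[np.cos(yaw),np.sin(yaw)]).round(4), np.dot(w[:2]-R(tp),[np.sin(yaw),-np.cos(yaw)]).round(4), world(f,320,v).round(4))
for f in ('w6','w18'):
    for v in range(250,314,3): print(f,v,world(f,330,v)[2].round(4),end='; ')
    print()
```

```text
w6 264 0.0122 0.0001 [ 0.5443 -0.2007  0.0085]
w6 284 0.0019 0.0001 [ 0.544  -0.2093  0.014 ]
w6 306 -0.0099 0.0001 [ 0.5436 -0.2221  0.0114]
w18 257 0.0153 0.0003 [ 0.4406 -0.2184  0.0063]
w18 278 0.0043 0.0003 [ 0.4432 -0.2266  0.014 ]
w18 301 -0.008 0.0003 [ 0.4474 -0.2396  0.0107]
w6 250 -0.0001; w6 253 -0.0013; w6 256 -0.0; w6 259 0.0006; w6 262 0.0057; w6 265 0.0099; w6 268 0.0113; w6 271 0.0116; w6 274 0.0111; w6 277 0.0143; w6 280 0.0155; w6 283 0.0152; w6 286 0.0136; w6 289 0.0137; w6 292 0.0141; w6 295 0.0134; w6 298 0.0137; w6 301 0.0116; w6 304 0.0105; w6 307 0.0102; w6 310 0.0; w6 313 -0.0007; 
w18 250 0.0011; w18 253 -0.0007; w18 256 0.0044; w18 259 0.0097; w18 262 0.0107; w18 265 0.0106; w18 268 0.0107; w18 271 0.0142; w18 274 0.014; w18 277 0.014; w18 280 0.0147; w18 283 0.0147; w18 286 0.014; w18 289 0.0152; w18 292 0.0147; w18 295 0.012; w18 298 0.0116; w18 301 0.0111; w18 304 0.0; w18 307 -0.0006; w18 310 0.0005; w18 313 -0.0002;
```

move_arm(increments=[[[0.4,0,0,-0.3,0,0,0],[0.4,0,0,-0.9,0,0,0.134],[0.4,0,0,-0.9,0,0,0.134],[0.4,0,0,-0.9,0,0,0.134],[0.4,0,0,-0.9,0,0,0.134]]])

```text
time: 20.88
tool_pos: [0.4445, -0.2313, 0.2953]
ee_rot: [3.14, 0.002, 1.672]
wrist_force: [-0.7, 0.6, -1.6]
width: 0.0556
```

move_arm(increments=[[[0.4,0.4,0.2,0,0,0,0],[0.4,0.86,0.42,0,0,0,0],[0.4,0.86,0.42,0,0,0,0],[0.4,0.86,0.42,0,0,0,0]]])

```text
time: 21.22
tool_pos: [0.4775, -0.1388, 0.2917]
ee_rot: [-3.138, -0.003, 1.676]
wrist_force: [-0.7, 0.2, -0.8]
width: 0.0557
```

move_arm(increments=[[[0.4,0.4,0.2,0,0,0,0],[0.4,0.86,0.42,0,0,0,0],[0.4,0.86,0.42,0,0,0,0],[0.4,0.86,0.42,0,0,0,0]]])

```text
time: 21.55
tool_pos: [0.511, -0.0502, 0.2926]
ee_rot: [-3.139, -0.001, 1.675]
wrist_force: [0.2, -0.8, 0.0]
width: 0.0553
```

move_arm(increments=[[[0.4,0.4,0.2,0,0,0,0],[0.4,0.86,0.42,0,0,0,0],[0.4,0.86,0.42,0,0,0,0],[0.4,0.86,0.42,0,0,0,0]]])

```text
time: 21.88
tool_pos: [0.5444, 0.0387, 0.2932]
ee_rot: [-3.14, 0.001, 1.673]
wrist_force: [-0.4, -0.9, -1.1]
width: 0.0555
```

move_arm(increments=[[[0.4,0.4,0.2,0,0,0,0],[0.4,0.86,0.42,0,0,0,0],[0.4,0.86,0.42,0,0,0,0],[0.4,0.86,0.42,0,0,0,0],[0.4,0.86,0.42,0,0,0,0],[0.4,0.86,0.42,0,0,0,0]]])

```text
time: 22.38
tool_pos: [0.577, 0.1256, 0.2938]
ee_rot: [-3.14, 0.002, 1.669]
wrist_force: [0.6, -0.0, -0.2]
width: 0.0554
```

Run:
```python
from h import *
o=robot.get_obs();print(o['time'],o['tool_pos'],o['ee_rot'],o['width'],o['wrist_force'])
p,d=snap('wrist','w19'); 
cv2.imwrite('pics/w19z.png',cv2.resize(p[100:330,190:450,::-1],None,fx=2.6,fy=2.6,interpolation=cv2.INTER_CUBIC))
```

```text
22.3833 [0.57701269 0.12558981 0.29381525] [-3.14016599e+00  1.71757925e-03  1.66863788e+00] 0.055417020135235896 [ 0.64935427 -0.01546498 -0.16644857]
```

View pics/w19z.png

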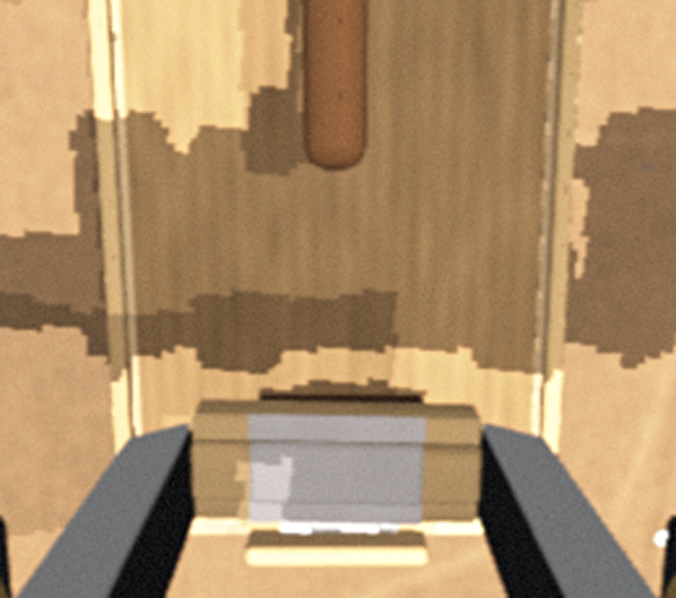

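move_arm(increments=[[[0.4,0.02,0.01,0.25,0,0,0],[0.4,0.02,0.01,0.5,0,0,0],[0.4,0.02,0.01,0.68,0,0,0],[0.4,0.02,0.01,0.78,0,0,0],[0.4,0.02,0.01,0.79,0,0,0],[0.4,0.02,0.01,0.79,0,0,0],[0.4,0.02,0.01,0.79,0,0,0]]])

```text
time: 23.02
tool_pos: [0.5786, 0.1294, 0.2168]
ee_rot: [3.139, 0.0, 1.67]
wrist_force: [0.9, 0.8, -0.4]
width: 0.0558
```

Run:
```python
from h import *
o=robot.get_obs();print(o['time'],o['tool_pos'],o['ee_rot'],o['width'],o['wrist_force'])
p,d=snap('wrist','w20'); 
cv2.imwrite('pics/w20z.png',cv2.resize(p[200:340,190:450,::-1],None,fx=2.8,fy=2.8,interpolation=cv2.INTER_CUBIC))
```

```text
23.0167 [0.57863083 0.12942055 0.21682801] [3.13900690e+00 1.37458804e-04 1.66971111e+00] 0.05584394086148581 [ 0.86716874  0.77045196 -0.35676963]
```

View pics/w20z.png

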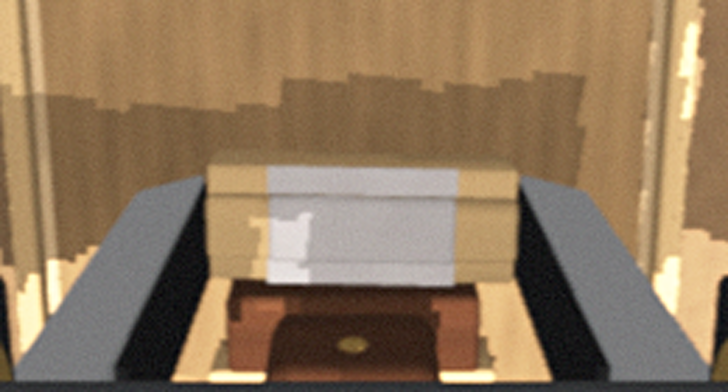

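move_arm(increments=[[[0.4,-0.01,0,0.02,0,0,0],[0.4,-0.02,0,0.04,0,0,0],[0.4,-0.03,0,0.055,0,0,0],[0.4,-0.04,0,0.055,0,0,0],[0.4,-0.04,0,0.055,0,0,0]]])

```text
time: 23.48
tool_pos: [0.5788, 0.126, 0.2105]
ee_rot: [3.14, -0.0, 1.67]
wrist_force: [-0.3, 0.9, 2.5]
width: 0.0554
```

Run:
```python
from h import *
o=robot.get_obs();print(o['time'],o['tool_pos'],o['ee_rot'],o['width'],o['wrist_force'])
p,d=snap('wrist','w21'); 
cv2.imwrite('pics/w21z.png',cv2.resize(p[200:340,190:450,::-1],None,fx=2.8,fy=2.8,interpolation=cv2.INTER_CUBIC))
for v in range(250,335,3): print(v,world('w21',300,v).round(4)[1:],end='; ')
```

```text
23.4833 [0.57875485 0.12604233 0.210514  ] [ 3.14018057e+00 -4.64238146e-04  1.67036685e+00] 0.05538999729575169 [-0.26761617  0.87538748  2.53949945]
250 [0.1406 0.0067]; 253 [0.1385 0.0052]; 256 [0.1385 0.0107]; 259 [0.1391 0.0178]; 262 [0.137  0.0161]; 265 [0.1355 0.0164]; 268 [0.1342 0.0171]; 271 [0.1337 0.0205]; 274 [0.1324 0.0211]; 277 [0.1307 0.0207]; 280 [0.1291 0.0204]; 283 [0.1274 0.0201]; 286 [0.1257 0.0199]; 289 [0.1243 0.0203]; 292 [0.1228 0.0206]; 295 [0.1195 0.0166]; 298 [0.1183 0.0175]; 301 [0.116  0.0159]; 304 [0.1156 0.0189]; 307 [0.1146 0.0203]; 310 [0.1129 0.0201]; 313 [0.1141 0.0259]; 316 [0.1141 0.0292]; 319 [0.114  0.0322]; 322 [0.1143 0.0358]; 325 [0.1143 0.0389]; 328 [0.1143 0.0418]; 331 [0.1136 0.0431]; 334 [0.1127 0.0442];
```

View pics/w21z.png

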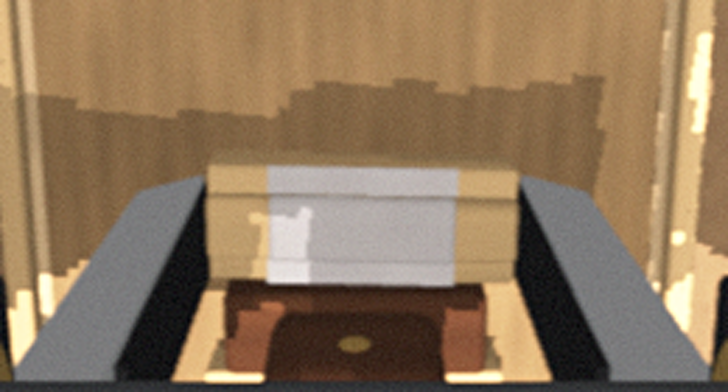

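move_arm(increments=[[[0.4,0,0,-0.008,0,0,0],[0.4,-0.01,0,-0.008,0,0,0],[0.4,-0.012,0,-0.008,0,0,0],[0.4,-0.012,0,-0.003,0,0,0],[0.73,-0.012,0,-0.003,0,0,0],[0.73,-0.012,0,-0.003,0,0,0],[0.73,-0.012,0,-0.003,0,0,0],[0.73,-0.012,0,-0.003,0,0,0]]])

```text
time: 24.2
tool_pos: [0.5785, 0.1246, 0.2095]
ee_rot: [-3.141, 0.0, 1.67]
wrist_force: [0.2, -0.2, -0.0]
width: 0.0682
```

Run:
```python
from h import *
o=robot.get_obs();print(o['tool_pos'],o['ee_rot'],o['width'],o['wrist_force'])
```

```text
[0.57847705 0.12456178 0.20951596] [-3.14072450e+00  4.40140995e-04  1.67030091e+00] 0.0681794499215478 [ 0.19456196 -0.24307649 -0.00339575]
```

move_arm(increments=[[[0.73,0,0,-0.2,0,0,0],[0.73,0,0,-0.5,0,0,0],[0.73,0,0,-0.9,0,0,0],[0.73,0,0,-0.9,0,0,0],[0.73,0,0,-0.9,0,0,0]]])

```text
time: 24.62
tool_pos: [0.5794, 0.1248, 0.3036]
ee_rot: [3.134, 0.0, 1.67]
wrist_force: [-1.1, 0.3, -0.2]
width: 0.0684
```

Run:
```python
from h import *
o=robot.get_obs();print(o['tool_pos'],o['ee_rot'],o['width'],o['wrist_force'])
p,d=snap('wrist','w22'); 
cv2.imwrite('pics/w22z.png',cv2.resize(p[100:330,190:450,::-1],None,fx=2.6,fy=2.6,interpolation=cv2.INTER_CUBIC))
```

```text
[0.57943154 0.12476024 0.30360906] [3.13439384e+00 1.60422797e-04 1.67034905e+00] 0.06837963759696457 [-1.06453888  0.2671111  -0.21598296]
```

View pics/w22z.png

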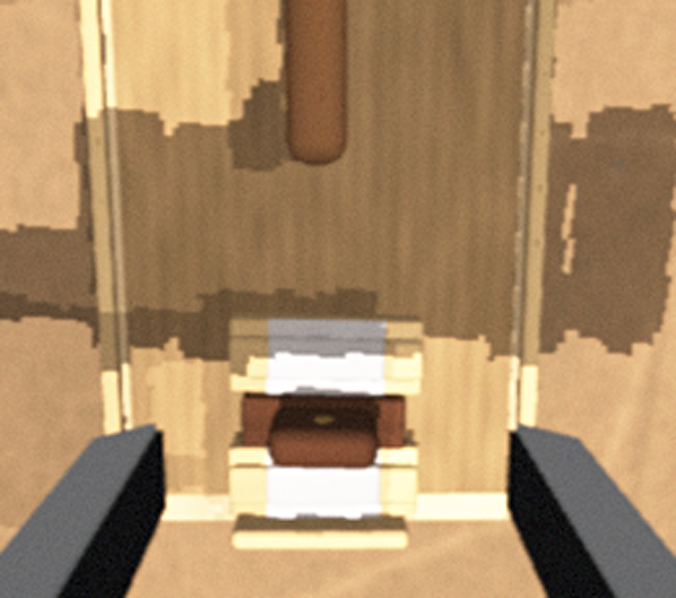

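move_arm(increments=[[[0.6,-0.17,-0.019,0.1,0,0,0],[0.6,-0.17,-0.019,0.3,0,0,0],[0.6,-0.17,-0.019,0.5,0,0,0],[0.6,-0.17,-0.019,0.7,0,0,0],[0.6,-0.17,-0.019,0.77,0,0,0],[0.6,-0.17,-0.019,0.77,0,0,0],[0.6,-0.17,-0.019,0.77,0,0,0]]])

```text
time: 25.25
tool_pos: [0.578, 0.1076, 0.2218]
ee_rot: [-3.139, 0.0, 1.67]
wrist_force: [-0.1, -0.2, 0.5]
width: 0.0565
```

Run:
```python
from h import *
o=robot.get_obs();print(o['time'],o['tool_pos'],o['ee_rot'],o['width'],o['wrist_force'])
p,d=snap('wrist','w23'); p,d=snap('top','top1')
cv2.imwrite('pics/top1z.png',p[120:330,0:560,::-1])
```

```text
25.25 [0.57799111 0.10760129 0.22180712] [-3.13857031e+00  6.26089718e-05  1.67042365e+00] 0.05651791252926506 [-0.13590858 -0.15266467  0.52693893]
```

View pics/w23.png

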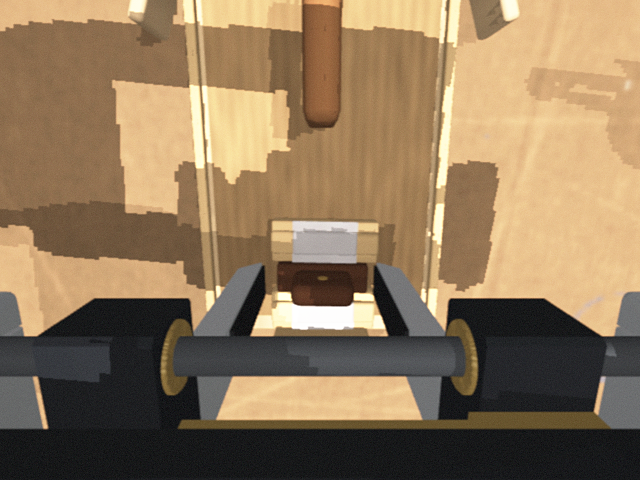

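View pics/top1z.png

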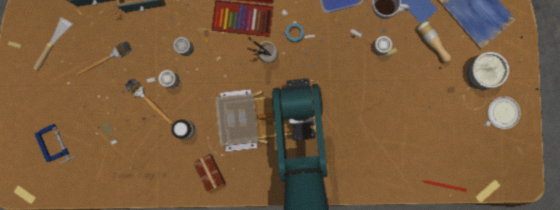

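move_arm(increments=[[[0.6,0,0.012,-0.03,0,0,0],[0.6,0,0.012,-0.03,0,0,0],[0.2,0,0.012,-0.03,0,0,0],[0.2,0,0.012,-0.03,0,0,0],[0.2,0,0.012,-0.03,0,0,0],[0.2,0,0.012,-0.03,0,0,0],[0.2,0,0.012,-0.03,0,0,0],[0.2,0,0.012,-0.03,0,0,0]]])

```text
time: 26.02
tool_pos: [0.5795, 0.1078, 0.2261]
ee_rot: [-3.141, 0.0, 1.67]
wrist_force: [-0.3, 0.1, 1.0]
width: 0.0299
```

move_arm(increments=[[[0.2,0,0,-0.05,0,0,0],[0.2,0,0,-0.15,0,0,0],[0.2,0,0,-0.3,0,0,0],[0.2,0,0,-0.6,0,0,0],[0.2,0,0,-0.8,0,0,0],[0.2,0,0,-0.8,0,0,0]]])

```text
time: 26.52
tool_pos: [0.5809, 0.1079, 0.3129]
ee_rot: [3.13, 0.0, 1.671]
wrist_force: [0.3, 0.3, -0.0]
width: 0.0296
```

Run:
```python
from h import *
o=robot.get_obs();print(o['time'],o['tool_pos'],o['ee_rot'],o['width'],o['wrist_force'])
p,d=snap('wrist','w24')
```

```text
26.5167 [0.58089326 0.10791371 0.31292814] [3.12982428e+00 2.27640736e-04 1.67051675e+00] 0.029554661247075786 [ 0.28794093  0.28922318 -0.03486589]
```

View pics/w24.png

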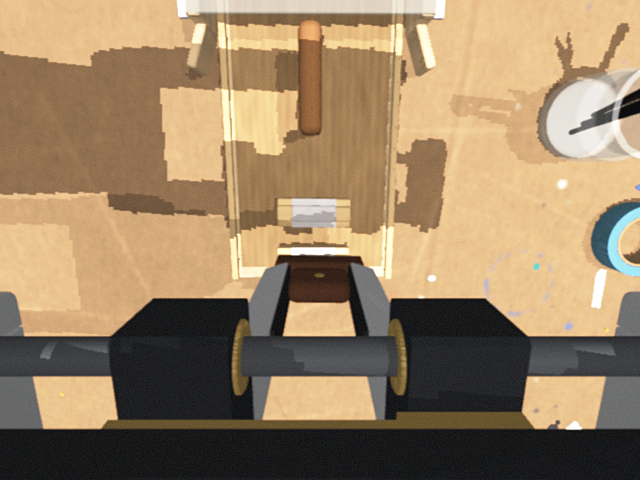

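move_arm(increments=[[[0.2,-0.5,-0.1,0,0,0,0],[0.2,-0.92,-0.17,0,0,0,0],[0.2,-0.92,-0.17,0,0,0,0]]])

```text
time: 26.82
tool_pos: [0.571, 0.0107, 0.3041]
ee_rot: [-3.138, 0.003, 1.667]
wrist_force: [0.5, 0.0, 0.2]
width: 0.0297
```

move_arm(increments=[[[0.2,-0.5,-0.1,0,0,0,0],[0.2,-0.92,-0.17,0,0,0,0],[0.2,-0.92,-0.17,0,0,0,0]]])

```text
time: 27.07
tool_pos: [0.5631, -0.0831, 0.3042]
ee_rot: [-3.138, 0.002, 1.666]
wrist_force: [-0.2, 0.5, -1.8]
width: 0.0299
```

move_arm(increments=[[[0.2,-0.5,-0.1,0,0,0,0],[0.2,-0.92,-0.17,0,0,0,0],[0.2,-0.92,-0.17,0,0,0,0]]])

```text
time: 27.32
tool_pos: [0.5554, -0.1762, 0.3044]
ee_rot: [-3.139, 0.002, 1.666]
wrist_force: [0.2, 0.1, -0.3]
width: 0.0297
```

move_arm(increments=[[[0.2,-0.5,-0.1,0,0,0,0],[0.2,-0.92,-0.17,0,0,0,0],[0.2,-0.92,-0.17,0.4,0,0,0],[0.2,-0.92,-0.17,0.7,0,0,0],[0.2,-0.92,-0.17,0.85,0,0,0],[0.2,-0.92,-0.17,0.85,0,0,0],[0.2,-0.92,-0.17,0.85,0,0,0]]])

```text
time: 27.9
tool_pos: [0.5483, -0.2645, 0.2191]
ee_rot: [-3.139, -0.003, 1.67]
wrist_force: [0.2, -0.1, -0.4]
width: 0.0296
```

Run:
```python
from h import *
o=robot.get_obs();print(o['time'],o['tool_pos'],o['ee_rot'],o['width'],o['wrist_force'])
```

```text
27.9 [ 0.54825785 -0.26451823  0.21914024] [-3.13926262e+00 -2.53716853e-03  1.67008446e+00] 0.029582413952710294 [ 0.21354187 -0.09341165 -0.42842349]
```

move_arm(increments=[[[0.2,0,0,0.005,0,0,0],[0.2,0,0,0.005,0,0,0],[0.2,0,0,0.005,0,0,0]]])

```text
time: 28.15
tool_pos: [0.5487, -0.2647, 0.2205]
ee_rot: [3.142, -0.0, 1.671]
wrist_force: [0.6, 0.3, -0.1]
width: 0.0298
```

move_arm(increments=[[[0.6,0,0,0,0,0,0],[0.6,0,0,0,0,0,0],[0.6,0,0,0,0,0,0],[0.6,0,0,0,0,0,0],[0.6,0,0,0,0,0,0]]])

```text
time: 28.57
tool_pos: [0.5486, -0.2652, 0.2207]
ee_rot: [3.141, 0.0, 1.67]
wrist_force: [-0.3, 0.0, 1.1]
width: 0.0558
```

move_arm(increments=[[[0.6,0,0,-0.2,0,0,0],[0.6,0,0,-0.6,0,0,0],[0.6,0,0,-1,0,0,0],[0.6,0,0,-1,0,0,0],[0.6,0,0,-1,0,0,0]]])

```text
time: 28.98
tool_pos: [0.5492, -0.2656, 0.325]
ee_rot: [3.135, 0.005, 1.67]
wrist_force: [0.4, 0.3, -0.4]
width: 0.0568
```

Run:
```python
from h import *
o=robot.get_obs();print(o['time'],o['tool_pos'],o['ee_rot'],o['width'],o['wrist_force'])
snap('wrist','w25')
```

```text
28.9833 [ 0.54916775 -0.26557619  0.32502283] [3.13481118 0.00513632 1.67037925] 0.05675918606164456 [ 0.35450152  0.3271936  -0.37741122]
```

View pics/w25.png

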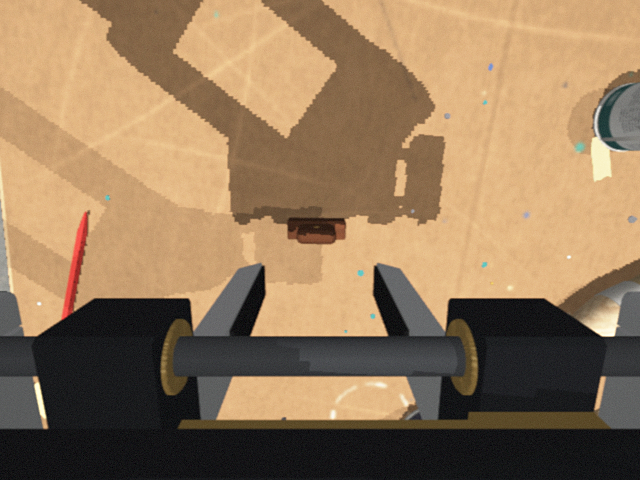

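move_arm(increments=[[[0.6,0.95,0.13,0,0,0,0],[0.6,0.95,0.13,0,0,0,0],[0.6,0.95,0.13,0,0,0,0]]])

```text
time: 29.28
tool_pos: [0.5514, -0.1654, 0.318]
ee_rot: [-3.138, -0.005, 1.673]
wrist_force: [0.2, 0.0, -0.7]
width: 0.0566
```

move_arm(increments=[[[0.6,0.95,0.13,0,0,0,0],[0.6,0.95,0.13,0,0,0,0],[0.6,0.95,0.13,0,0,0,0]]])

```text
time: 29.53
tool_pos: [0.5549, -0.0693, 0.3185]
ee_rot: [-3.138, -0.004, 1.675]
wrist_force: [-0.3, -0.9, -0.7]
width: 0.0566
```

move_arm(increments=[[[0.6,0.95,0.13,0,0,0,0],[0.6,0.95,0.13,0,0,0,0],[0.6,0.95,0.13,0,0,0,0],[0.6,0.95,0.13,0,0,0,0]]])

```text
time: 29.87
tool_pos: [0.5587, 0.0247, 0.319]
ee_rot: [-3.139, -0.0, 1.675]
wrist_force: [-0.2, -0.9, 0.0]
width: 0.0566
```

Run:
```python
from h import *
o=robot.get_obs();print(o['time'],o['tool_pos'],o['ee_rot'],o['width'],o['wrist_force'])
snap('wrist','w26')
```

```text
29.8667 [0.55870366 0.02469753 0.31902543] [-3.13897565e+00 -3.97596109e-04  1.67512038e+00] 0.056587957182894284 [-0.23740731 -0.94362726  0.00699898]
```

move_arm(increments=[[[0.6,0.95,0.13,0,0,0,0],[0.6,0.95,0.13,0,0,0,0],[0.6,0.95,0.13,0,0,0,0]]])

```text
time: 30.17
tool_pos: [0.5627, 0.1196, 0.3198]
ee_rot: [-3.141, -0.001, 1.671]
wrist_force: [-0.8, -0.0, -0.2]
width: 0.0566
```

move_arm(increments=[[[0.6,0.95,0.13,0,0,0,0],[0.6,0.95,0.13,0,0,0,0],[0.6,0.95,0.13,0,0,0,0],[0.6,0.95,0.13,0,0,0,0],[0.6,0.95,0.13,0,0,0,0]]])

```text
time: 30.58
tool_pos: [0.5665, 0.2125, 0.3199]
ee_rot: [-3.141, 0.002, 1.67]
wrist_force: [0.6, -1.2, 0.5]
width: 0.0564
```

Run:
```python
from h import *
o=robot.get_obs();print(o['time'],o['tool_pos'],o['ee_rot'],o['width'],o['wrist_force'])
snap('wrist','w27')
```

```text
30.5833 [0.56645897 0.21248502 0.31986243] [-3.14055791e+00  2.32193333e-03  1.67000872e+00] 0.056416986629175575 [ 0.62367721 -1.16297091  0.45460949]
```

View pics/w26.png

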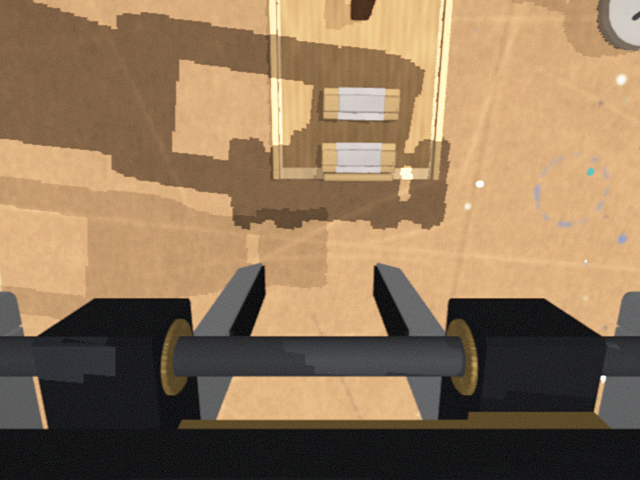

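View pics/w27.png

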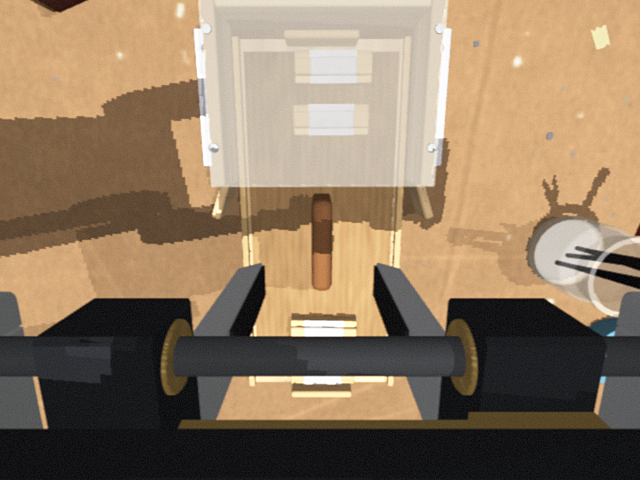

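Run:
```python
from h import *
for n,u,v,h in [('h1',321,194,.066),('h2',321,291,.066),('hood L',209,187,.05),('hood R',441,187,.05),('hoodLtop',202,10,.05),('hoodRtop',446,10,.05),('cheekL',216,217,.03),('cheekR',430,217,.03)]:
    print(n,world('w27',u,v,h).round(4),world('w27',u,v).round(4))
yh=np.array([-.099,.995])
P={}
for n,u,v,h in [('s2',361,104,.02),('s1',359,158,.02),('bd',358,177,.034),('cl',276,179,.012),('cr',435,179,.012)]:
    w=world('w26',u,v,h);print(n,w.round(4),world('w26',u,v).round(4),(w[:2]@yh).round(4))
```

```text
h1 [0.5634 0.2503 0.066 ] [0.5643 0.2441 0.0137]
h2 [0.5701 0.1839 0.066 ] [0.5728 0.1601 0.0068]
hood L [0.4867 0.2456 0.05  ] [4.722e-01 2.391e-01 2.000e-04]
hood R [0.6451 0.2613 0.05  ] [0.6619 0.258  0.0008]
hoodLtop [0.4792 0.3541 0.05  ] [0.479  0.3544 0.0493]
hoodRtop [0.629 0.369 0.05 ] [0.6291 0.3691 0.0496]
cheekL [0.4868 0.2209 0.03  ] [0.4868 0.2208 0.0298]
cheekR [0.6476 0.2369 0.03  ] [0.6476 0.2369 0.0302]
s2 [0.578  0.1244 0.02  ] [0.5779 0.1243 0.021 ] 0.0666
s1 [0.5815 0.0861 0.02  ] [0.5816 0.0861 0.0189] 0.0281
bd [0.581  0.0728 0.034 ] [0.5816 0.0725 0.0286] 0.015
cl [0.5197 0.0633 0.012 ] [0.5196 0.0633 0.0113] 0.0116
cr [0.6437 0.0762 0.012 ] [0.6434 0.0762 0.0127] 0.0121
```

move_arm(increments=[[[0.6,0.04,0.005,0.3,0,0,0],[0.6,0.04,0.005,0.6,0,0,0],[0.6,0.04,0.005,0.75,0,0,0],[0.6,0.04,0.005,0.83,0,0,0],[0.6,0.04,0.005,0.83,0,0,0],[0.6,0.04,0.005,0.83,0,0,0]]])

```text
time: 31.13
tool_pos: [0.5666, 0.2165, 0.2381]
ee_rot: [3.141, 0.0, 1.668]
wrist_force: [0.2, -1.3, 0.5]
width: 0.0562
```

move_arm(increments=[[[0.3,0,0,0,0,0,0],[0.1,0,0,0,0,0,0],[0.05,0,0,0,0,0,0],[0.05,0,0,0,0,0,0],[0.05,0,0,0,0,0,0],[0.05,0,0,0,0,0,0],[0.05,0,0,0,0,0,0],[0.05,0,0,0,0,0,0]]])

```text
time: 31.8
tool_pos: [0.5664, 0.2181, 0.2378]
ee_rot: [3.14, -0.0, 1.671]
wrist_force: [2.6, 0.8, -1.3]
width: 0.0136
```

Run:
```python
from h import *
o=robot.get_obs();print(o['time'],o['tool_pos'],o['ee_rot'],o['joint_positions'],o['width'],o['wrist_force'],o['wrist_torque'])
snap('wrist','w28')
```

```text
31.8 [0.56642991 0.21809248 0.23780931] [ 3.13974591e+00 -1.13668434e-04  1.67056538e+00] [ 2.74200749e-01  2.98281263e-01  1.46092579e+00 -2.12388500e-04
  1.38054716e+00  1.74471769e-01] 0.013599810171688919 [ 2.63015527  0.79858963 -1.26511566] [ 0.04231335 -0.43424061  0.02868749]
```

View pics/w28.png

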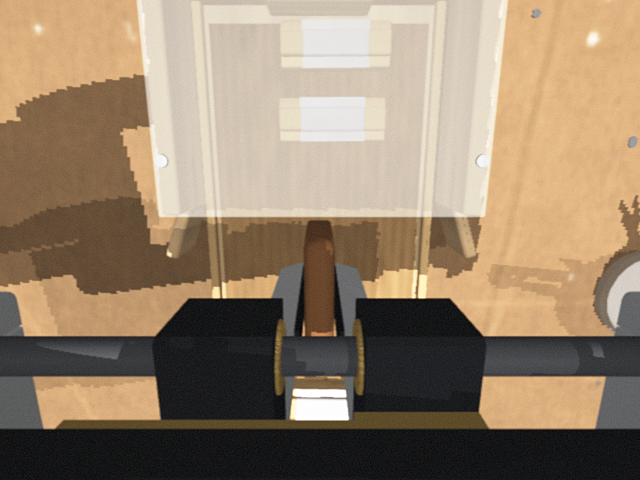

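move_arm(increments=[[[0.05,-0.03,0,0,0,0,0],[0.05,-0.1,0,0,0,0,0],[0.05,-0.2,0,0,0,0,0],[0.05,-0.33,0,0,0,0,0],[0.05,-0.47,0,0,0,0,0],[0.05,-0.61,0,0,0,0,0],[0.05,-0.75,0,0,0,0,0],[0.05,-0.88,0,0,0,0,0]]])

```text
time: 32.52
tool_pos: [0.5744, 0.1311, 0.2378]
ee_rot: [-3.141, -0.004, 1.671]
wrist_force: [-0.9, 6.4, 0.5]
width: 0.0138
```

move_arm(increments=[[[0.05,-0.13,0,0,0,0,0],[0.05,-0.26,0,0,0,0,0],[0.05,-0.4,0,0,0,0,0],[0.05,-0.54,0,0,0,0,0],[0.05,-0.68,0,0,0,0,0],[0.05,-0.8,0,0,0,0,0],[0.05,-0.9,0,0,0,0,0],[0.05,-0.96,0,0,0,0,0]]])

```text
time: 33.18
tool_pos: [0.584, 0.0352, 0.2378]
ee_rot: [-3.141, -0.004, 1.67]
wrist_force: [-0.5, 6.7, 1.7]
width: 0.0138
```

move_arm(increments=[[[0.05,-0.04,0,0,0,0,0],[0.05,-0.06,0,0,0,0,0],[0.05,-0.06,0,0,0,0,0],[0.05,-0.06,0,0,0,0,0]]])

```text
time: 33.52
tool_pos: [0.5847, 0.0297, 0.2378]
ee_rot: [-3.141, -0.002, 1.671]
wrist_force: [-1.5, 4.9, 3.1]
width: 0.0136
```

Run:
```python
from h import *
o=robot.get_obs();print(o['time'],o['tool_pos'],o['ee_rot'],o['joint_positions'],o['width'],o['wrist_force'],o['wrist_torque'])
snap('wrist','w29'); p,d=snap('top','top2'); cv2.imwrite('pics/top2z.png',cv2.resize(p[130:330,150:440,::-1],None,fx=2.7,fy=2.7))
```

```text
33.5167 [0.584654   0.02971017 0.23777664] [-3.14088669e+00 -2.42175006e-03  1.67075370e+00] [-0.04665879  0.25427855  1.51644034  0.00233873  1.37192647 -0.14708027] 0.013553862010512934 [-1.52355584  4.89267305  3.10063214] [ 0.79399045  0.07186225 -0.01025703]
```

View pics/w29.png

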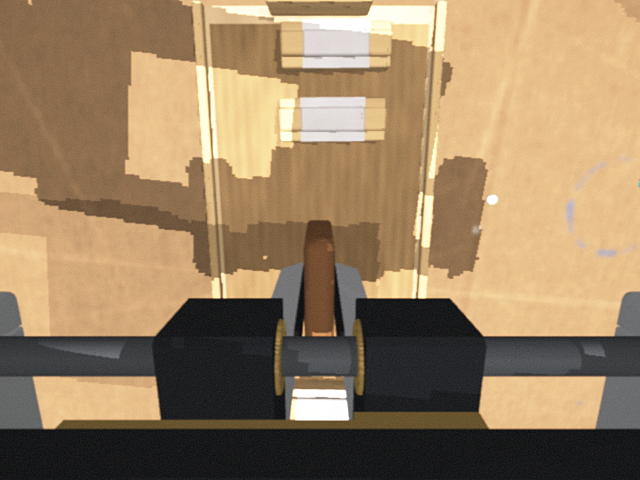

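View pics/top2z.png

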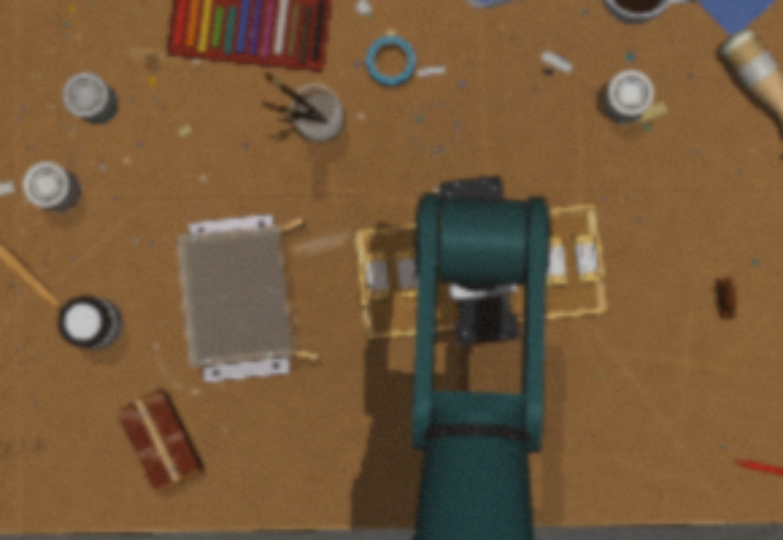

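move_arm(increments=[[[0.05,0,0,0,0,0,0.01],[0.05,0,0,0,0,0,0.03],[0.05,0,0,0,0,0,0.06],[0.05,0,0,0,0,0,0.1],[0.05,0,0,0,0,0,0.145],[0.05,0,0,0,0,0,0.19],[0.05,0,0,0,0,0,0.235],[0.05,0,0,0,0,0,0.28]]])

```text
time: 34.28
tool_pos: [0.585, 0.0284, 0.2378]
ee_rot: [3.141, 0.002, 1.229]
wrist_force: [-0.2, -0.4, 1.8]
width: 0.0134
```

move_arm(increments=[[[0.05,0,0,0,0,0,0.045],[0.05,0,0,0,0,0,0.09],[0.05,0,0,0,0,0,0.135],[0.05,0,0,0,0,0,0.18],[0.05,0,0,0,0,0,0.225],[0.05,0,0,0,0,0,0.27],[0.05,0,0,0,0,0,0.315],[0.05,0,0,0,0,0,0.36]]])

```text
time: 34.95
tool_pos: [0.585, 0.0283, 0.2378]
ee_rot: [3.14, 0.002, 0.663]
wrist_force: [-0.1, -0.1, 2.5]
width: 0.0139
```

move_arm(increments=[[[0.05,0,0,0,0,0,0.045],[0.05,0,0,0,0,0,0.09],[0.05,0,0,0,0,0,0.135],[0.05,0,0,0,0,0,0.18],[0.05,0,0,0,0,0,0.225],[0.05,0,0,0,0,0,0.265],[0.05,0,0,0,0,0,0.295],[0.05,0,0,0,0,0,0.315]]])

```text
time: 35.62
tool_pos: [0.5849, 0.0283, 0.2377]
ee_rot: [3.139, 0.001, 0.17]
wrist_force: [0.7, -0.4, 1.7]
width: 0.0137
```

move_arm(increments=[[[0.05,0,0,0,0,0,0.02],[0.05,0,0,0,0,0,0.035],[0.05,0,0,0,0,0,0.045],[0.05,0,0,0,0,0,0.045],[0.05,0,0,0,0,0,0.045]]])

```text
time: 36.03
tool_pos: [0.585, 0.0284, 0.2378]
ee_rot: [3.14, 0.0, 0.1]
wrist_force: [0.0, -2.3, 2.1]
width: 0.0143
```

Run:
```python
from h import *
o=robot.get_obs();print(o['time'],o['tool_pos'],o['ee_rot'],o['joint_positions'],o['width'],o['wrist_force'],o['wrist_torque'])
snap('wrist','w30'); p,d=snap('top','top3'); cv2.imwrite('pics/top3z.png',cv2.resize(p[130:330,150:440,::-1],None,fx=2.7,fy=2.7))
```

```text
36.0333 [0.58495592 0.02842525 0.23777318] [3.13998798e+00 1.04285568e-04 1.00110798e-01] [-0.04782453  0.25452334  1.51614345 -0.00163511  1.37079274  1.42318566] 0.014263282547051743 [ 0.01950631 -2.33348668  2.07967845] [-0.29599098  0.11379136  0.49903931]
```

View pics/w30.png

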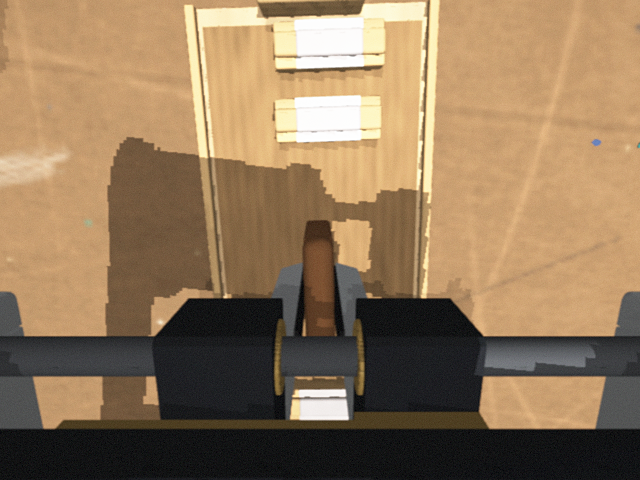

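View pics/top3z.png

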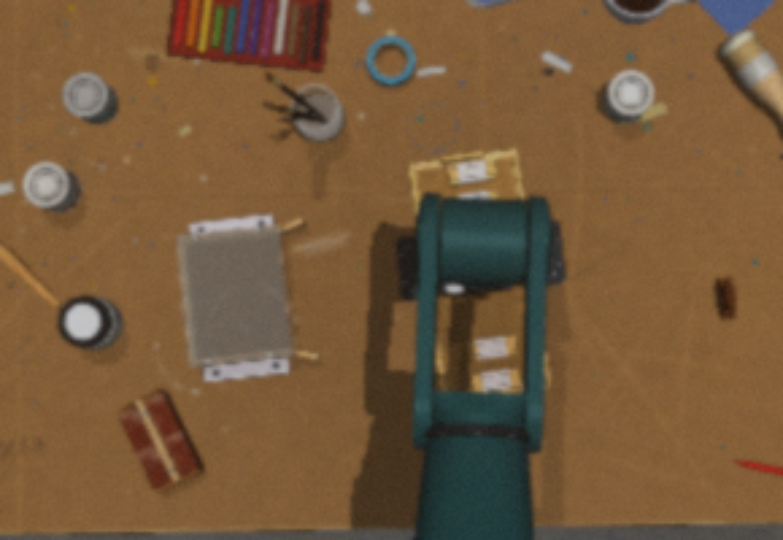

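move_arm(increments=[[[0.5,0,0,0,0,0,0],[0.5,0,0,0,0,0,0],[0.5,0,0,0,0,0,0],[0.5,0,0,0,0,0,0],[0.5,0,0,-0.1,0,0,0],[0.5,0,0,-0.4,0,0,0],[0.5,0,0,-0.6,0,0,0],[0.5,0,0,-0.6,0,0,0]]])

```text
time: 36.8
tool_pos: [0.5863, 0.029, 0.3039]
ee_rot: [3.14, -0.011, 0.1]
wrist_force: [-0.5, 0.0, 0.9]
width: 0.0469
```

move_arm(increments=[[[0.5,0,0,0,0,0,-0.6],[0.5,0,0,0,0,0,-0.6],[0.5,0,0,0,0,0,-0.6],[0.5,0,0,0,0,0,-0.6],[0.5,0,0,0,0,0,-0.6],[0.5,0,0,0,0,0,-0.6],[0.5,0,0,0,0,0,-0.6],[0.5,0,0,0,0,0,-0.6]]])

```text
time: 37.47
tool_pos: [0.5847, 0.029, 0.2969]
ee_rot: [-3.14, 0.0, 1.047]
wrist_force: [-0.1, 0.2, -0.5]
width: 0.0472
```

move_arm(increments=[[[0.5,0,0,0,0,0,-0.6],[0.5,0,0,0,0,0,-0.6],[0.5,0,0,0,0,0,-0.6],[0.5,0,0,0,0,0,-0.6],[0.5,0,0,0,0,0,-0.6],[0.5,0,0,0,0,0,-0.6],[0.5,0,0,0,0,0,-0.6],[0.5,0,0,0,0,0,-0.6]]])

```text
time: 38.13
tool_pos: [0.5847, 0.029, 0.2968]
ee_rot: [-3.141, -0.001, 1.99]
wrist_force: [0.5, 1.1, -0.2]
width: 0.047
```

move_arm(increments=[[[0.5,0,0,0,0,0,-0.6],[0.5,0,0,0,0,0,-0.6],[0.5,0,0,0,0,0,-0.6],[0.5,0,0,0,0,0,-0.6],[0.5,0,0,0,0,0,-0.6],[0.5,0,0,0,0,0,-0.6],[0.5,0,0,0,0,0,-0.6],[0.5,0,0,0,0,0,-0.6]]])

```text
time: 38.8
tool_pos: [0.5848, 0.029, 0.2969]
ee_rot: [-3.141, -0.001, 2.932]
wrist_force: [-0.3, 0.2, 0.6]
width: 0.0472
```

move_arm(increments=[[[0.5,0,0,0,0,0,-0.2],[0.5,0,0,0,0,0,-0.2],[0.5,0,0,0,0,0,-0.2],[0.5,0,0,0,0,0,-0.2],[0.5,0,0,0,0,0,-0.2]]])

```text
time: 39.22
tool_pos: [0.5848, 0.029, 0.2971]
ee_rot: [3.141, -0.001, -3.044]
wrist_force: [-0.5, -0.3, 0.6]
width: 0.0467
```

Run:
```python
from h import *
o=robot.get_obs();print(o['time'],o['tool_pos'],o['ee_rot'],o['joint_positions'],o['width'],o['wrist_force'],o['wrist_torque'])
snap('wrist','w31')
```

```text
39.2167 [0.58481824 0.02896056 0.29707864] [ 3.14144873e+00 -7.91547784e-04 -3.04383174e+00] [-4.73420018e-02  2.10004315e-01  1.44671887e+00  2.80631359e-05
  1.48567351e+00 -1.71590158e+00] 0.04673480977049693 [-0.53758834 -0.345619    0.59812853] [ 0.11913308 -0.14772212  0.03979291]
```

View pics/w31.png

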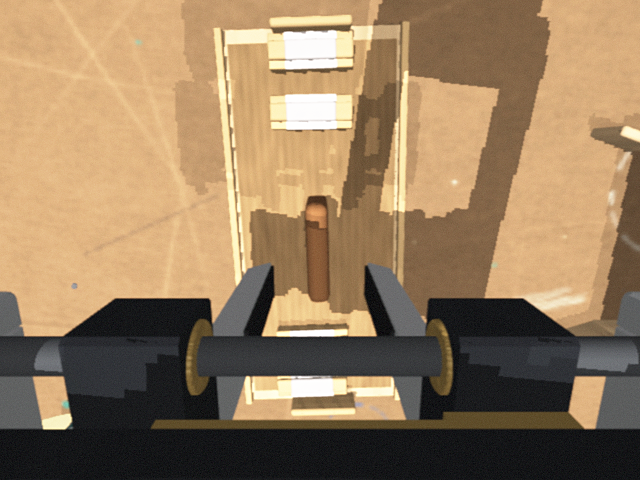

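move_arm(increments=[[[0.5,0,0,0.3,0,0,-0.01],[0.5,0,0,0.5,0,0,-0.01],[0.5,0,0,0.6,0,0,-0.01],[0.5,0,0,0.6,0,0,-0.01],[0.5,0,0,0.6,0,0,-0.01]]])

```text
time: 39.68
tool_pos: [0.5849, 0.0289, 0.2373]
ee_rot: [3.141, -0.001, -3.027]
wrist_force: [-0.3, 1.2, 0.6]
width: 0.0467
```

move_arm(increments=[[[0.3,0,0,0,0,0,0],[0.1,0,0,0,0,0,0],[0.05,0,0,0,0,0,0],[0.05,0,0,0,0,0,0],[0.05,0,0,0,0,0,0],[0.05,0,0,0,0,0,0],[0.05,0,0,0,0,0,0]]])

```text
time: 40.27
tool_pos: [0.5851, 0.0286, 0.2382]
ee_rot: [-3.14, 0.001, -3.026]
wrist_force: [-0.0, -1.8, 1.8]
width: 0.0138
```

Run:
```python
from h import *
o=robot.get_obs();print(o['time'],o['tool_pos'],o['ee_rot'],o['width'],o['wrist_force'],o['wrist_torque'])
snap('wrist','w32')
```

```text
40.2667 [0.58514882 0.02858975 0.23818046] [-3.14035083e+00  1.01315758e-03 -3.02590797e+00] 0.013764364738159101 [-0.01088667 -1.82698564  1.82381961] [-0.23178042 -0.1126786   0.22516422]
```

View pics/w32.png

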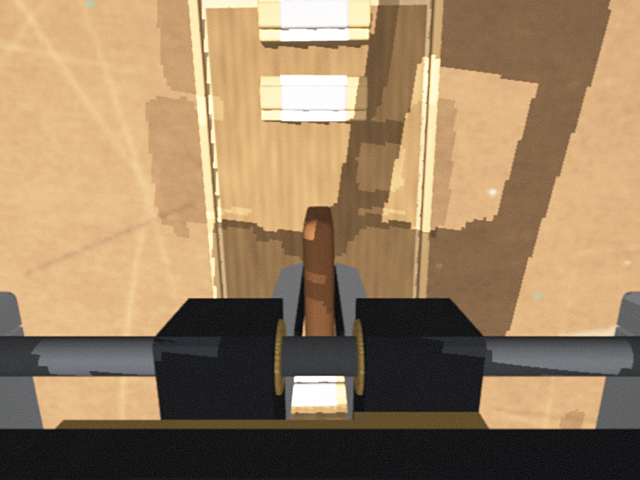

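move_arm(increments=[[[0.05,0,0,0,0,0,0.01],[0.05,0,0,0,0,0,0.03],[0.05,0,0,0,0,0,0.06],[0.05,0,0,0,0,0,0.1],[0.05,0,0,0,0,0,0.145],[0.05,0,0,0,0,0,0.19],[0.05,0,0,0,0,0,0.235],[0.05,0,0,0,0,0,0.28]]])

```text
time: 40.98
tool_pos: [0.5852, 0.0292, 0.2382]
ee_rot: [3.141, 0.001, 2.815]
wrist_force: [-0.2, 0.3, 3.3]
width: 0.014
```

move_arm(increments=[[[0.05,0,0,0,0,0,0.045],[0.05,0,0,0,0,0,0.09],[0.05,0,0,0,0,0,0.135],[0.05,0,0,0,0,0,0.18],[0.05,0,0,0,0,0,0.225],[0.05,0,0,0,0,0,0.27],[0.05,0,0,0,0,0,0.315],[0.05,0,0,0,0,0,0.36]]])

```text
time: 41.65
tool_pos: [0.5851, 0.0293, 0.2382]
ee_rot: [3.141, 0.0, 2.249]
wrist_force: [-0.4, 0.4, 3.4]
width: 0.0139
```

move_arm(increments=[[[0.05,0,0,0,0,0,0.045],[0.05,0,0,0,0,0,0.09],[0.05,0,0,0,0,0,0.135],[0.05,0,0,0,0,0,0.18],[0.05,0,0,0,0,0,0.225],[0.05,0,0,0,0,0,0.265],[0.05,0,0,0,0,0,0.295],[0.05,0,0,0,0,0,0.315]]])

```text
time: 42.32
tool_pos: [0.5851, 0.0293, 0.2382]
ee_rot: [3.141, -0.0, 1.756]
wrist_force: [-0.3, 0.1, 2.2]
width: 0.0144
```

move_arm(increments=[[[0.05,0,0,0,0,0,0.02],[0.05,0,0,0,0,0,0.04],[0.05,0,0,0,0,0,0.055],[0.05,0,0,0,0,0,0.055],[0.05,0,0,0,0,0,0.055]]])

```text
time: 42.73
tool_pos: [0.5851, 0.0293, 0.2382]
ee_rot: [3.141, -0.001, 1.671]
wrist_force: [-1.0, 0.6, 5.0]
width: 0.0142
```

Run:
```python
from h import *
o=robot.get_obs();print(o['time'],o['tool_pos'],o['ee_rot'],o['joint_positions'],o['width'],o['wrist_force'],o['wrist_torque'])
snap('wrist','w33'); p,d=snap('top','top4'); cv2.imwrite('pics/top4z.png',cv2.resize(p[130:330,150:440,::-1],None,fx=2.7,fy=2.7))
```

```text
42.7333 [0.58509277 0.02925462 0.23818961] [ 3.14060930e+00 -5.09012741e-04  1.67138572e+00] [-4.69769981e-02  2.54221066e-01  1.51563204e+00  6.61239552e-04
  1.37084176e+00 -1.47697188e-01] 0.01422663968726534 [-1.03018215  0.6233436   4.97647136] [0.16998627 0.05672092 0.6275372 ]
```

View pics/w33.png

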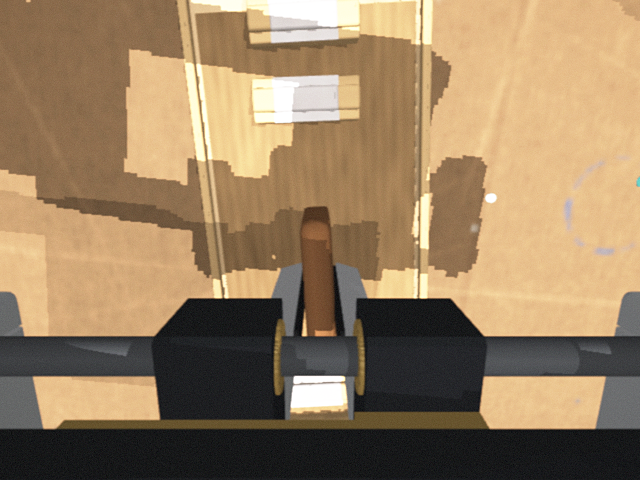

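View pics/top4z.png

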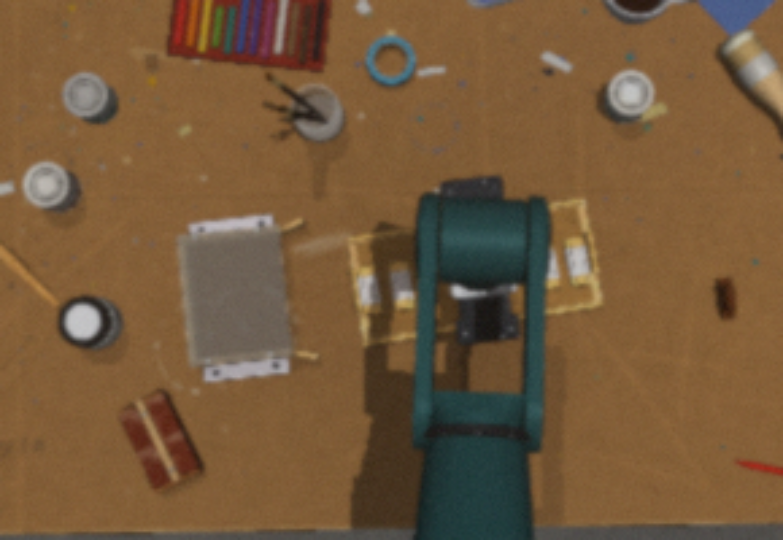

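Run:
```python
from h import *
p=cv2.imread('pics/w33.png')[0:310,165:455]; cv2.imwrite('pics/w33z.png',cv2.resize(p,None,fx=1.9,fy=1.9,interpolation=cv2.INTER_CUBIC))
xh=np.array([.995,.0988]);yh=np.array([-.0988,.995])
for n,u,v in [('lb',216,295),('lt',178,2),('rb',427,280),('rt',432,2)]:
    w=world('w33',u,v,.012); print(n,w.round(4),world('w33',u,v)[2].round(4),(w[:2]@xh).round(4),(w[:2]@yh).round(4))
```

```text
lb [0.5247 0.0041 0.012 ] 0.012 0.5225 -0.0477
lt [0.4997 0.1611 0.012 ] 0.0108 0.5131 0.1109
rb [0.6505 0.0266 0.012 ] -0.0 0.6499 -0.0378
rt [0.6278 0.1742 0.012 ] 0.0 0.6419 0.1113
```

View pics/w33z.png

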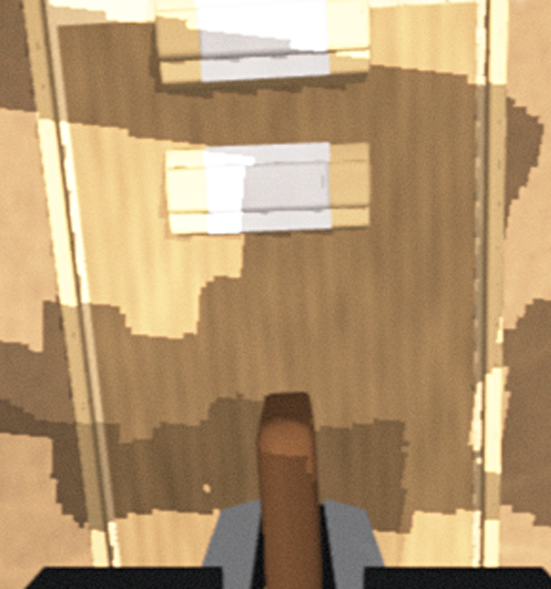

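move_arm(increments=[[[0.05,0,0.005,0,0,0,0.01],[0.05,0,0.01,0,0,0,0.02],[0.05,0,0.015,0,0,0,0.03],[0.05,0,0.015,0,0,0,0.038],[0.05,0,0.015,0,0,0,0.038],[0.05,0,0.015,0,0,0,0.038]]])

```text
time: 43.33
tool_pos: [0.5858, 0.0292, 0.2382]
ee_rot: [-3.139, 0.0, 1.612]
wrist_force: [-4.5, 0.4, 7.2]
width: 0.0147
```

Run:
```python
from h import *
o=robot.get_obs();print(o['time'],o['tool_pos'],o['ee_rot'],o['width'],o['wrist_force'],o['wrist_torque'])
snap('wrist','w34')
p=cv2.imread('pics/w34.png')[0:310,165:455]; cv2.imwrite('pics/w34z.png',cv2.resize(p,None,fx=1.9,fy=1.9,interpolation=cv2.INTER_CUBIC))
# auto lip lines: depth-based mask z in .009-.016 in rows
q=np.load('pics/w34.npz');K,R,t,d=q['mtx'],q['R'],q['t'],q['d']
vv,uu=np.mgrid[0:300,150:470]; r=np.stack([(uu-K[0,2])/K[0,0],(vv-K[1,2])/K[1,1],np.ones_like(uu)],-1)*d[0:300,150:470,None]
W=(r-t)@R
xh=np.array([.995,.0988]);yh=np.array([-.0988,.995])
X=W[...,:2]@xh;Y=W[...,:2]@yh;Z=W[...,2]
for y0 in np.arange(-.04,.11,.02):
    m=(abs(Y-y0)<.004)&(Z>.0025)&(Z<.017); print(y0.round(3),X[m].min().round(4),X[m].max().round(4),np.percentile(X[m],[1,99]).round(4))
```

```text
43.3333 [0.58577712 0.02920708 0.23821426] [-3.13910336e+00  9.63475232e-05  1.61218927e+00] 0.014655392251562576 [-4.46538345  0.43737588  7.19733923] [0.03420273 0.68034025 0.7432916 ]
-0.04 0.5203 0.65 [0.5211 0.649 ]
-0.02 0.519 0.6491 [0.5204 0.6479]
0.0 0.5176 0.6477 [0.5195 0.6466]
0.02 0.5166 0.6472 [0.5185 0.6455]
0.04 0.5157 0.6457 [0.5174 0.6444]
0.06 0.514 0.6556 [0.5157 0.6438]
0.08 0.5051 0.6441 [0.515  0.6423]
0.1 0.5123 0.6463 [0.5133 0.6417]
```

View pics/w34z.png

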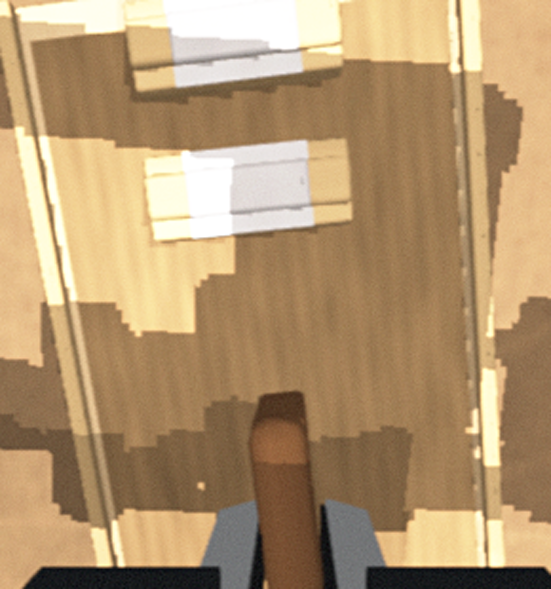

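move_arm(increments=[[[0.03,0,0,-0.01,0,0,0],[0.03,0,0,-0.02,0,0,0],[0.03,0,0,-0.02,0,0,0]]])

```text
time: 43.63
tool_pos: [0.5861, 0.029, 0.2382]
ee_rot: [-3.14, -0.0, 1.61]
wrist_force: [-0.5, 0.7, -1.0]
width: 0.014
```

move_arm(increments=[[[0.03,0,0,-0.01,0,0,0],[0.03,0,0,-0.01,0,0,0],[0.03,0,0,-0.01,0,0,0]]])

```text
time: 43.88
tool_pos: [0.5859, 0.029, 0.2385]
ee_rot: [-3.138, -0.0, 1.61]
wrist_force: [0.4, -0.1, -8.6]
width: 0.0136
```

```bash
cat > lips.py <<'E'
from h import *
import sys
def lips(f,v1=300):
    q=np.load('pics/'+f+'.npz');K,R,t,d=q['mtx'],q['R'],q['t'],q['d']
    vv,uu=np.mgrid[0:v1,150:470]; r=np.stack([(uu-K[0,2])/K[0,0],(vv-K[1,2])/K[1,1],np.ones_like(uu)],-1)*d[0:v1,150:470,None]
    W=(r-t)@R
    xh=np.array([.995,.0988]);yh=np.array([-.0988,.995])
    X=W[...,:2]@xh;Y=W[...,:2]@yh;Z=W[...,2]; a=[]
    for y0 in np.arange(-.04,.11,.01):
        m=(abs(Y-y0)<.004)&(Z>.0025)&(Z<.017)
        if m.sum()<100: continue
        a.append((y0,*np.percentile(X[m],[1,99])))
    a=np.array(a); 
    print('centre lateral at y=0 & yaw rel hood:',np.median(a[:,1:].mean(1)+0), [np.polyfit(a[:,0],a[:,k],1).round(4) for k in (1,2)])
E
python3 - <<'E'
from lips import *
o=robot.get_obs();print(o['time'],o['tool_pos'],o['ee_rot'],o['width'],o['wrist_force'],o['wrist_torque'])
lips('w33');lips('w34');snap('wrist','w35');lips('w35')
E
```

```text
43.8833 [0.58585495 0.02895992 0.23845255] [-3.13777795e+00 -1.80647319e-04  1.61031463e+00] 0.013551559055253085 [ 0.414137   -0.06061632 -8.63812107] [-0.07703301 -0.13678867  0.02691551]
centre lateral at y=0 & yaw rel hood: 0.5813391982142668 [array([-0.0558,  0.5194]), array([-0.0549,  0.6467])]
centre lateral at y=0 & yaw rel hood: 0.5815637888626064 [array([-0.0554,  0.5194]), array([-0.0541,  0.6467])]
centre lateral at y=0 & yaw rel hood: 0.5869959283765444 [array([0.0452, 0.5219]), array([0.045 , 0.6492])]
```

move_arm(increments=[[[0.03,0,0.006,0,0,0,-0.008],[0.03,0,0.012,0,0,0,-0.016],[0.03,0,0.018,0,0,0,-0.024],[0.03,0,0.023,0,0,0,-0.029],[0.03,0,0.023,0,0,0,-0.029],[0.03,0,0.023,0,0,0,-0.029]]])

```text
time: 44.43
tool_pos: [0.5888, 0.0291, 0.2406]
ee_rot: [3.142, 0.0, 1.656]
wrist_force: [0.1, -0.3, -8.3]
width: 0.0138
```

Run:
```python
from lips import *
o=robot.get_obs();print(o['time'],o['tool_pos'],o['ee_rot'],o['width'],o['wrist_force'],o['wrist_torque'])
snap('wrist','w36');lips('w36')
```

```text
44.4333 [0.58879472 0.02913511 0.2405985 ] [3.14157721e+00 3.54681649e-05 1.65626674e+00] 0.013814164328725604 [ 0.11887966 -0.27726895 -8.29543028] [-0.05150986 -0.1014473   0.01725894]
centre lateral at y=0 & yaw rel hood: 0.5879798887881673 [array([-0.0028,  0.5244]), array([-0.002 ,  0.6516])]
```

View pics/w36.png

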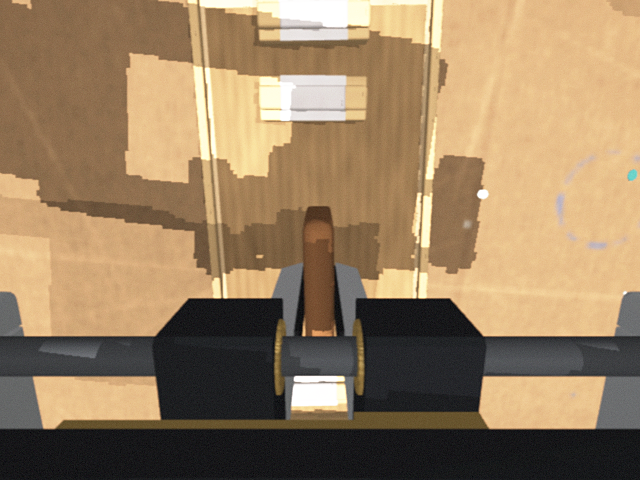

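move_arm(increments=[[[0.03,0,-0.005,0.01,0,0,0],[0.03,0,-0.01,0.02,0,0,0],[0.03,0,-0.01,0.022,0,0,0],[0.03,0,-0.01,0.022,0,0,0]]])

```text
time: 44.82
tool_pos: [0.5876, 0.0291, 0.2383]
ee_rot: [-3.141, 0.0, 1.656]
wrist_force: [0.1, 0.0, -8.2]
width: 0.0134
```

move_arm(increments=[[[0.03,0.03,0,0,0,0,0],[0.03,0.1,-0.001,0,0,0,0],[0.03,0.19,-0.003,0,0,0,0],[0.03,0.29,-0.004,0,0,0,0],[0.03,0.38,-0.005,0,0,0,0],[0.03,0.45,-0.006,0,0,0,0],[0.03,0.5,-0.007,0,0,0,0],[0.03,0.5,-0.007,0,0,0,0]]])

```text
time: 45.48
tool_pos: [0.5826, 0.0804, 0.2384]
ee_rot: [-3.142, -0.001, 1.658]
wrist_force: [-0.6, 0.3, -8.9]
width: 0.0136
```

Run:
```python
from lips import *
o=robot.get_obs();print(o['time'],o['tool_pos'],o['ee_rot'],o['width'],o['wrist_force'],o['wrist_torque'])
snap('wrist','w37');lips('w37')
```

```text
45.4833 [0.58257198 0.080381   0.23838089] [-3.14156126e+00 -6.00178555e-04  1.65813720e+00] 0.013581189061383852 [-0.56492604  0.27936038 -8.866315  ] [-0.01148697 -0.0209382   0.00439943]
centre lateral at y=0 & yaw rel hood: 0.5869748052754198 [array([0.0007, 0.5234]), array([-0.0072,  0.6509])]
```

View pics/w37.png

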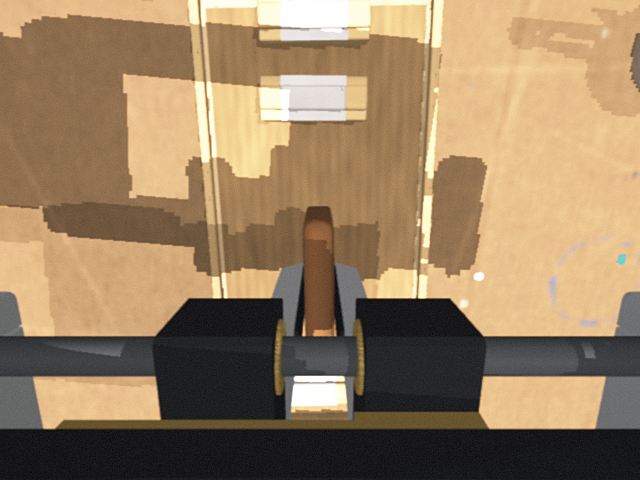

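move_arm(increments=[[[0.03,0.03,0,0.005,0,0,0],[0.03,0.09,-0.001,0.01,0,0,0],[0.03,0.17,-0.002,0.01,0,0,0],[0.03,0.25,-0.003,0.01,0,0,0],[0.03,0.33,-0.004,0.01,0,0,0],[0.03,0.4,-0.005,0.01,0,0,0],[0.03,0.45,-0.006,0.01,0,0,0],[0.03,0.45,-0.006,0.01,0,0,0]]])

```text
time: 46.2
tool_pos: [0.5784, 0.125, 0.2382]
ee_rot: [3.14, -0.001, 1.658]
wrist_force: [0.5, 0.1, -2.1]
width: 0.0135
```

Run:
```python
from lips import *
o=robot.get_obs();print(o['time'],o['tool_pos'],o['ee_rot'],o['width'],o['wrist_force'],o['wrist_torque'])
snap('wrist','w38');
```

```text
46.2 [0.57843547 0.12502214 0.23821804] [ 3.13995885e+00 -1.19359316e-03  1.65759857e+00] 0.013523743397202633 [ 0.47679763  0.13320312 -2.08918083] [-0.10419595  0.05480817 -0.01637644]
```

View pics/w38.png

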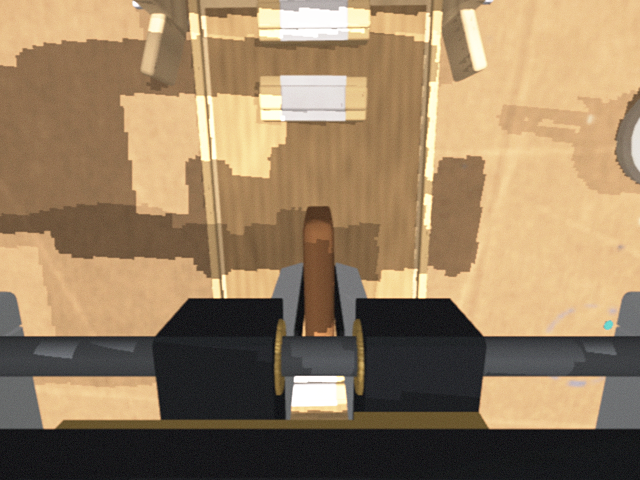

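move_arm(increments=[[[0.03,0.03,0,0,0,0,0],[0.03,0.08,-0.001,0,0,0,0],[0.03,0.14,-0.002,0,0,0,0],[0.03,0.2,-0.003,0,0,0,0],[0.03,0.26,-0.003,0,0,0,0],[0.03,0.32,-0.004,0,0,0,0],[0.03,0.36,-0.005,0,0,0,0],[0.03,0.4,-0.005,0,0,0,0]]])

```text
time: 46.92
tool_pos: [0.5749, 0.1627, 0.2382]
ee_rot: [3.14, 0.003, 1.656]
wrist_force: [-0.2, -6.7, 1.1]
width: 0.0139
```

move_arm(increments=[[[0.03,0.04,0,0,0,0,0],[0.03,0.1,-0.001,0,0,0,0],[0.03,0.16,-0.002,0,0,0,0],[0.03,0.22,-0.003,0,0,0,0],[0.03,0.28,-0.003,0,0,0,0],[0.03,0.34,-0.004,0,0,0,0],[0.03,0.38,-0.005,0,0,0,0],[0.03,0.4,-0.005,0,0,0,0]]])

```text
time: 47.58
tool_pos: [0.5709, 0.2028, 0.2383]
ee_rot: [3.14, 0.002, 1.656]
wrist_force: [1.2, -5.9, 2.0]
width: 0.0136
```

Run:
```python
from lips import *
o=robot.get_obs();print(o['time'],o['tool_pos'],o['ee_rot'],o['width'],o['wrist_force'],o['wrist_torque'],o['tool_pos'][:2]@[-.0988,.995])
snap('wrist','w39');
```

```text
47.5833 [0.57091587 0.20275403 0.23825234] [3.14013847e+00 2.14499491e-03 1.65591679e+00] 0.013622769179946216 [ 1.16795109 -5.86399117  2.0095644 ] [-1.16416366 -0.10738143  0.02015943] 0.14533376788757774
```

View pics/w39.png

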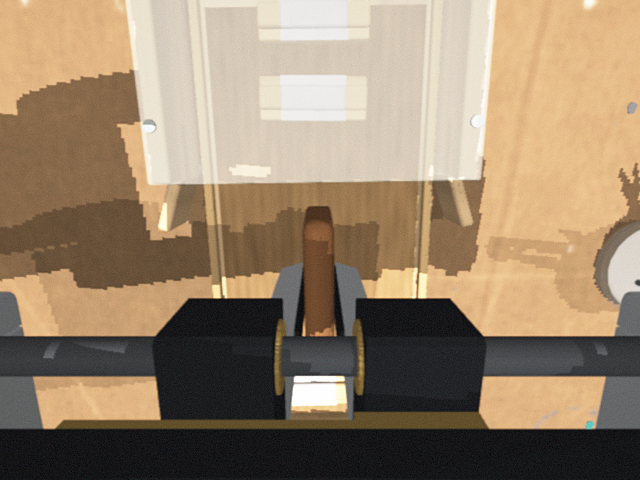

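move_arm(increments=[[[0.03,0.03,0,0,0,0,0],[0.03,0.06,-0.001,0,0,0,0],[0.03,0.09,-0.001,0,0,0,0],[0.03,0.11,-0.001,0,0,0,0],[0.03,0.12,-0.001,0,0,0,0],[0.03,0.12,-0.001,0,0,0,0]]])

```text
time: 48.13
tool_pos: [0.5698, 0.2145, 0.2382]
ee_rot: [3.14, 0.002, 1.656]
wrist_force: [0.9, -5.6, 2.1]
width: 0.0136
```

move_arm(increments=[[[0.03,0.01,0,0,0,0,0],[0.03,0.02,0,0,0,0,0],[0.03,0.03,0,0,0,0,0],[0.03,0.03,0,0,0,0,0]]])

```text
time: 48.47
tool_pos: [0.5696, 0.2173, 0.2382]
ee_rot: [3.14, 0.002, 1.656]
wrist_force: [0.0, -5.7, 1.1]
width: 0.0138
```

Run:
```python
from lips import *
o=robot.get_obs();print(o['time'],o['tool_pos'],o['ee_rot'],o['width'],o['wrist_force'],o['wrist_torque'],o['tool_pos'][:2]@[-.0988,.995])
snap('wrist','w40');
```

```text
48.4667 [0.56958375 0.21729134 0.23824701] [3.14025890e+00 2.18621539e-03 1.65557268e+00] 0.013809677577130223 [ 3.78644885e-03 -5.66276386e+00  1.11200984e+00] [-1.06004535 -0.05880781 -0.03747678] 0.15993000479015135
```

View pics/w40.png

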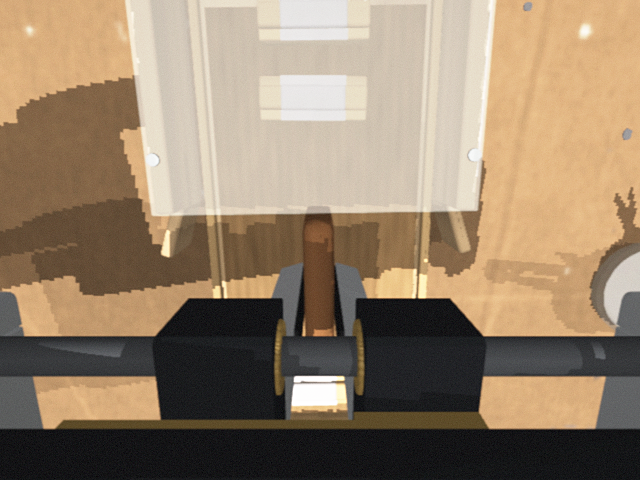

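Step on in 2 mm pushes, watching for the wall.

move_arm(increments=[[[0.03,0.01,0,0,0,0,0],[0.03,0.02,0,0,0,0,0],[0.03,0.02,0,0,0,0,0]]])

```text
time: 48.77
tool_pos: [0.5695, 0.2184, 0.2382]
ee_rot: [3.141, 0.005, 1.655]
wrist_force: [1.5, -9.2, 1.7]
width: 0.0137
```

Run:
```python
from lips import *
o=robot.get_obs();print(o['tool_pos'],o['wrist_force'],o['wrist_torque'],o['tool_pos'][:2]@[-.0988,.995])
```

```text
[0.56953036 0.21837495 0.23822173] [ 1.49234256 -9.17426373  1.73154962] [-1.57508218 -0.12386837  0.02118045] 0.16101347789037987
```

move_arm(increments=[[[0.03,0.01,0,0,0,0,0],[0.03,0.02,0,0,0,0,0],[0.03,0.02,0,0,0,0,0]]])

```text
time: 49.02
tool_pos: [0.5696, 0.2191, 0.2382]
ee_rot: [3.141, 0.008, 1.655]
wrist_force: [0.8, -12.8, 2.3]
width: 0.0141
```

Run:
```python
from lips import *
o=robot.get_obs();print(o['tool_pos'],o['wrist_force'],o['wrist_torque'],o['tool_pos'][:2]@[-.0988,.995])
snap('wrist','w41')
```

```text
[0.56964302 0.21909488 0.23821158] [  0.80257725 -12.82808426   2.31207398] [-2.25328194 -0.15200172  0.06142124] 0.16171867677083526
```

View pics/w41.png

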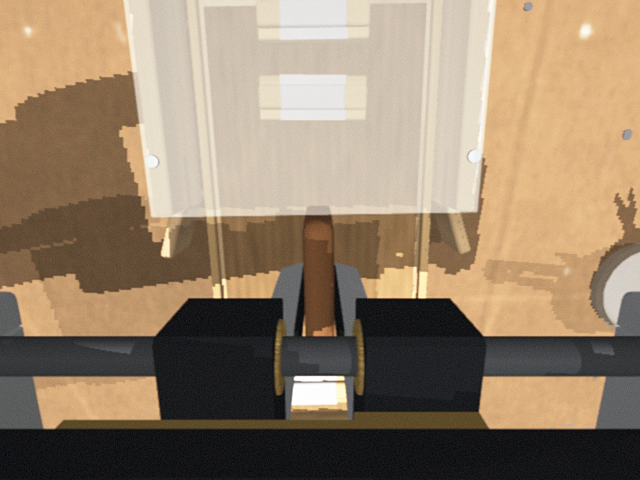

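move_arm(increments=[[[0.03,-0.015,0,0,0,0,0],[0.03,-0.025,0,0,0,0,0],[0.03,-0.025,0,0,0,0,0],[0.5,-0.025,0,0,0,0,0],[0.5,-0.025,0,0,0,0,0],[0.5,-0.025,0,0,0,0,0],[0.5,-0.025,0,0,0,0,0],[0.5,-0.025,0,0,0,0,0]]])

```text
time: 49.73
tool_pos: [0.5689, 0.2201, 0.2374]
ee_rot: [3.142, -0.001, 1.657]
wrist_force: [0.3, -0.1, 0.4]
width: 0.0432
```

move_arm(increments=[[[0.5,0,0,-0.2,0,0,0],[0.5,0,0,-0.5,0,0,0],[0.5,0,0,-0.9,0,0,0],[0.5,0,0,-0.9,0,0,0],[0.5,0,0,-0.9,0,0,0],[0.5,0,0,-0.9,0,0,0]]])

```text
time: 50.23
tool_pos: [0.5688, 0.2198, 0.3272]
ee_rot: [3.142, -0.0, 1.657]
wrist_force: [0.0, 0.0, 0.8]
width: 0.047
```

Run:
```python
from lips import *
o=robot.get_obs();print(o['time'],o['tool_pos'],o['ee_rot'],o['wrist_force'],o['width'])
snap('wrist','w42');snap('top','top5');snap('scene','sc5')
```

```text
50.2333 [0.56883356 0.21983998 0.32718413] [ 3.14154023e+00 -1.57551790e-04  1.65661784e+00] [0.02946401 0.02843175 0.77399212] 0.046975043629925176
```

View pics/w42.png

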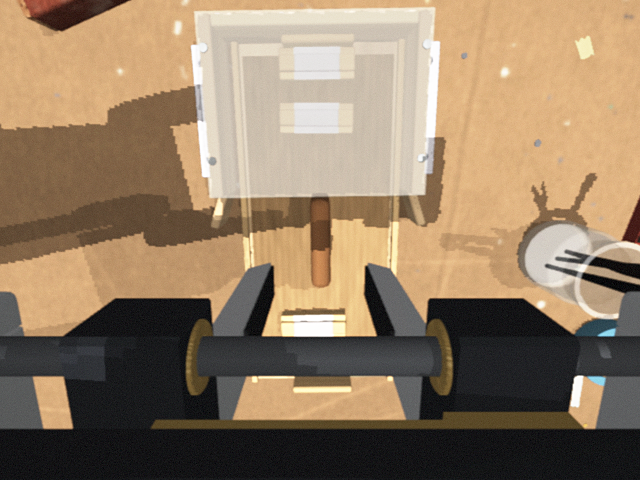

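Run:
```python
from lips import *
xh=np.array([.995,.0988]);yh=np.array([-.0988,.995])
p=cv2.imread('pics/w42.png')[0:210,185:445]; cv2.imwrite('pics/w42z.png',cv2.resize(p,None,fx=2.8,fy=2.8,interpolation=cv2.INTER_CUBIC))
for n,u,v,h in [('h1',320,197,.066),('h2',320,288,.066),('s1t',317,44,.017),('s1b',317,79,.017),('s2t',316,102,.017),('s2b',316,133,.017),('bd top in',317,45,.028),('hoodback',315,11,.05),('mouth',315,196,.05),('mouthL',208,197,.05),('mouthR',425,195,.05),('lipL',246,195,.012),('lipR',398,195,.012),('lipLtop',233,42,.012),('lipRtop',404,40,.012)]:
    w=world('w42',u,v,h); print(n,w.round(4),'lat',(w[:2]@xh).round(4),'lon',(w[:2]@yh).round(4))
```

```text
h1 [0.5651 0.2559 0.066 ] lat 0.5876 lon 0.1987
h2 [0.5708 0.192  0.066 ] lat 0.5869 lon 0.1346
s1t [0.5538 0.3606 0.017 ] lat 0.5867 lon 0.3041
s1b [0.5558 0.337  0.017 ] lat 0.5863 lon 0.2804
s2t [0.5565 0.3208 0.017 ] lat 0.5854 lon 0.2642
s2b [0.5584 0.2984 0.017 ] lat 0.5851 lon 0.2418
bd top in [0.5542 0.3571 0.028 ] lat 0.5867 lon 0.3006
hoodback [0.5519 0.371  0.05  ] lat 0.5858 lon 0.3146
mouth [0.5618 0.2542 0.05  ] lat 0.5841 lon 0.1975
mouthL [0.4864 0.247  0.05  ] lat 0.5084 lon 0.1977
mouthR [0.639  0.2617 0.05  ] lat 0.6616 lon 0.1973
lipL [0.5058 0.2455 0.012 ] lat 0.5276 lon 0.1943
lipR [0.6286 0.2562 0.012 ] lat 0.6508 lon 0.1928
lipLtop [0.4916 0.3579 0.012 ] lat 0.5245 lon 0.3076
lipRtop [0.6174 0.3701 0.012 ] lat 0.6508 lon 0.3073
```

View pics/w42z.png

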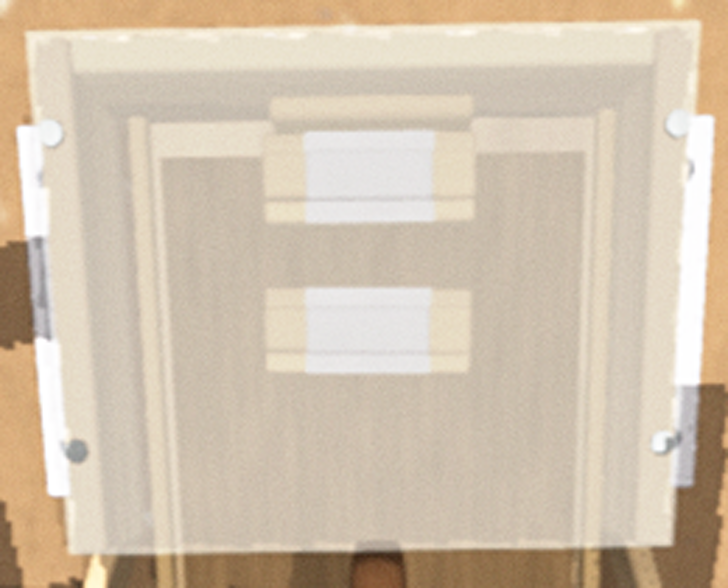

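View pics/top5.png

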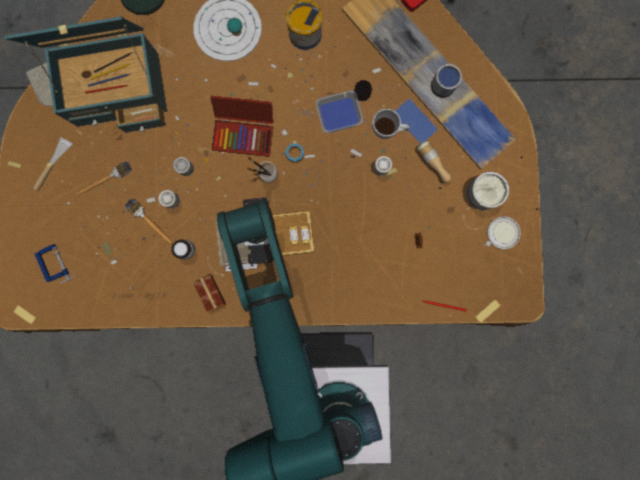

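move_arm(increments=[[[0.5,-0.4,0,-0.5,0,0,0],[0.5,-0.8,0,-0.5,0,0,0],[0.5,-1,0,-0.5,0,0,0],[0.5,-1,0,-0.5,0,0,0]]])

```text
time: 50.72
tool_pos: [0.5783, 0.1152, 0.3781]
ee_rot: [3.14, 0.003, 1.65]
wrist_force: [-0.1, 0.7, 0.6]
width: 0.0473
```

move_arm(increments=[[[0.5,-0.4,0,0,0,0,0],[0.5,-0.6,0,0,0,0,0],[0.5,-0.6,0,0,0,0,0],[0.5,-0.6,0,0,0,0,0],[0.5,-0.6,0,0,0,0,0],[0.5,-0.6,0,0,0,0,0]]])

```text
time: 51.22
tool_pos: [0.5826, 0.0615, 0.3766]
ee_rot: [-3.14, -0.001, 1.658]
wrist_force: [1.3, 0.5, 0.2]
width: 0.0474
```

Run:
```python
from lips import *
o=robot.get_obs();print(o['time'],o['tool_pos'],o['wrist_force'],abs(o['qvel']).max())
snap('wrist','w43')
xh=np.array([.995,.0988]);yh=np.array([-.0988,.995])
```

```text
51.2167 [0.58255483 0.06149531 0.37658943] [1.28494315 0.46417854 0.22161136] 0.005605825786212591
```

View pics/w43.png

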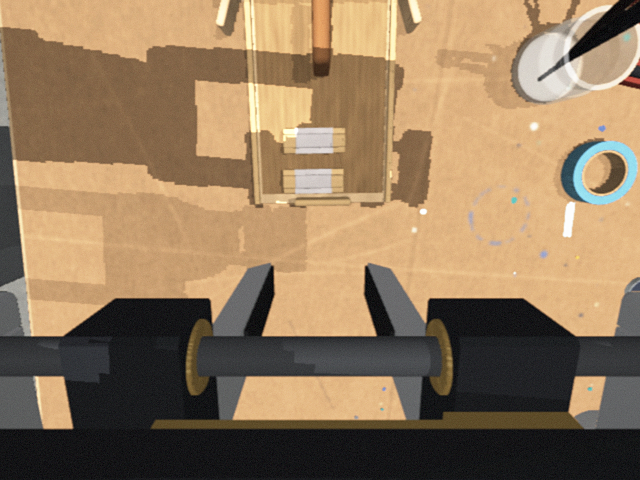

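Run:
```python
from lips import *
xh=np.array([.995,.0988]);yh=np.array([-.0988,.995])
for u,v in [(256,205),(388,204)]:
    w=world('w43',u,v,.012); print(w.round(4),world('w43',u,v).round(4),'lat',(w[:2]@xh).round(4),'lonB',(w[:2]@yh).round(4),'endA',(w[:2]@yh+.288).round(4),'wall',.1970+.112)
robot.close_job()
```

```text
[0.5205 0.0718 0.012 ] [ 0.5184  0.0698 -0.0006] lat 0.525 lonB 0.02 endA 0.308 wall 0.309
[0.6462 0.0839 0.012 ] [0.6485 0.0825 0.001 ] lat 0.6513 lonB 0.0197 endA 0.3077 wall 0.309
the job is handed in; nothing more can be done
```

The job is done and handed in at about 51 s of the 210 s allowed; no verdict was reported.

**What I did**
- Only two fresh samples were on the bench. I laid them across the tray's open half, the first against end board A. I stood the spacer block against it, set the second sample against the block, then put the block back on the bench clear of the tray.
- I drew the tray right out and turned it end for end in two quarter turns, with one new grip on the handle between them. Then I slid it in, end A first, until the push force rose from about 6 N to 13 N, which I took as the back wall.

**Last checks, from the camera images**

| Check | Measured | Limit |
|---|---|---|
| Tray short of the back wall | about 1 mm | 6 mm |
| Tray angle to the hood | about 0.01 rad | 0.06 rad |
| Spacing of the fresh samples, centre to centre | 38.5–39.2 mm | 34.5–41.5 mm |
| First sample's centre from the outer face of end A | about 15–18.5 mm (the end board and sample sizes make 17 mm the least possible) | 13–21 mm |

The first sample looks to be against the end board. The dry samples lie flat on the half now in the open, the spacer stands on the bench, and the gripper is clear of everything.

**What went wrong or disagreed**
- During the second quarter turn the tray lagged behind the gripper by about 0.055 rad. I freed it by lifting it slightly off the bench (2–3 mm) and then straightened it before sliding it in.
- Readings of how far the tray sits sideways from the hood's middle differed by 2–4 mm. The hood walls hold it to ±3 mm, and the limit is ±8 mm.

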